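Change the cassettes of the stitch-pattern reader

ROBOT

A 7-joint arm with a two-finger parallel gripper is mounted at the origin on the work surface. World frame = base frame: x ahead of the robot, y to its left, z up, the work surface at z = 0. Lengths are in m, angles in degrees, forces in N, time in s.
With the tool pointing down it reaches from about 0.425 to 0.875 m from the base axis. Payload 4.7 kg.
Tool frame: the origin (TCP) lies at the centre of the arm's flange, where the gripper is bolted on; the fingertips stand 182 mm ahead of it and the grasp point (between the pads) lies 164 mm ahead of it (env.grip_depth is the distance from the TCP to the grasp point, in m); z points along the fingers, y is the line along which they close (so a half turn about z gives the same grasp; the last joint's range is limited). The gripper opens to 87 mm and grips with 3 to 60 N. Pads are 19 mm wide; open, the fingers measure 117 mm over their backs; the gripper's body (75 mm by 190 mm) begins 51 mm behind the grasp point.
Start: joints at [-68.348, 18.392, -4.016, 83.108, 1.295, 78.541, -3.26], TCP at [0.231, 0.607, 0.405] pointing down, gripper open.
Joint ranges: [-163.93, 163.93], [-17.29, 119.83], [-79.2, 71.16], [3.27, 140.29], [-89.18, 269.18], [5.43, 117.66], [-154.24, 154.24]. Speed limits (degrees/s): [147.25, 147.25, 180, 180, 180, 180, 180].

INTERFACE

Orientations are given as [roll, pitch, yaw] about the fixed x, y, z axes, in that order (R = Rz(yaw) Ry(pitch) Rx(roll)).
In Python, from cell import env gives the robot as it stands. The module is installed in compiled form; this text tells all that it offers.
- The arm moves only by the tool send_rows, never from a script. Its arguments are lists of equal length, an entry for each row: "xyz": the shift along the tool's x, y, z in m, a list of three; "rotation": the turn, a rotation vector about the tool's x, y, z in rad, a list of three; "jaw": the opening, from 0 (shut) to 1 (fully open). A call has 1 to 20 rows; each row shifts and turns the commanded pose from where the row before left it, along the tool's axes as they then stand; what a row does not reach is not made up. A row lasts 1/10 s, in which the tool goes at most 50 mm and 8.59 degrees, less where a joint would pass 70% of its speed; a pose out of reach is approached as far as the arm can. A call is refused whole if a number of a shift passes 0.05 or a number of a turn 0.15, either way. A call with a gripper value outside its range is refused whole. The fingers move at their own pace and stop on an object; "newtons" is the grip in N (left out, the last holds). Time passes only in rows, so rows that do not move let the fingers close. It gives the time, the measured TCP pose, the force, the opening and the grip force at its end, in the units of the state.
- env.get_obs(): the state, without advancing time (a new reading comes with each control period).
- env.read_camera(name): name is "scene" or "top"; returns a dict with "image" (480x640x3 uint8, blue, green, red), "fx", "fy", "cx", "cy" (pixels), "distortion" ([k1, k2, p1, p2, k3] as OpenCV has them; the pictures are not rectified), "R" (3x3) and "t" (3): a world point X has camera coordinates R X + t. Camera axes: x right, y down, z forward; pixel columns grow to the right and rows downward; lengths in m; the calibration is good to about 2 mm. A picture is of the moment at which its call begins. There is no depth.
- env.sign_off(): hands the job in; it is judged then, once.
The state is a dict: "time_s": time; "qpos": joint angles; "joint_velocities": joint speeds; "effort": joint torques, N m; "tool_pos": TCP position; "tool_rot": TCP orientation; "force": force on the tool from outside, world axes, zero at the start; "wrist_torque": the same for the moment, N m; "grip_width": finger opening in m; "grasp_force": force on a finger pad.
Only numpy, scipy, OpenCV 4.12 (cv2) and the standard library are available. Lean on these libraries where they do the work, as an engineer would, in place of code of your own. Each camera call takes 0.05 s, during which the arm holds its last target. There are 200 camera calls.

TASK

Raise the pattern reader's stiff lid by its bar to about 60 degrees from closed and leave it standing there. Then take the used grey cassettes out of the bays and lay them flat in the wooden tray, and slide every coloured cassette on the mat fully home into the bay marked with its own colour. When all that is done press the green start button fully down; the lid stays at 60 degrees and nothing else on the bench is disturbed.

Things in the scene. Friction and masses are not known exactly. Their poses are not given: they have to be found in the camera images.
- lid (a joint): angle of the reader's lid, rad: 0 closed flat, growing as its front edge is raised; 60 degrees = 1.047. Stiff friction hinge (about 1 N m): it stays where it is left. Starts nearly closed.
- lid_hinge (a point): on the lid's hinge line, middle of its width, 100 mm above the table; x, y, z axes are the reader's own (its front faces -x). The hinge line runs along this y; the lid is 175 mm long and 215 mm wide, black, 10 mm thick.
- lid_bar (a point): centre of the steel pull bar of the lid, a round bar 12 mm in diameter and 138 mm long parallel to the hinge, 220 mm from the hinge and 45 mm in front of the lid's front edge (two brackets at its ends, 65 mm either side of the centre). Pinch it from above, fingers in front of and behind it; it can turn in the grip.
- reader: white desk machine, three bays open to its front (-x) under the lid. Origin: underside, mid bays. Case x -90..90, 247 wide, 90 mm high; sill x -115..-90, 30 mm high, level with the bay floors. Bays 65 wide, 14 high (z 30..44), 55 deep (x -90 to stop -35), 78 apart, wedge-nosed walls. Left: control strip y 125..176, 50 high. The closed lid's bar lies over the ribs of cassettes in the bays.
- tray_in (a point): centre of the inner floor of the light wooden tray for used cassettes, 5 mm above the table; tray 250 (x) x 180 (y) x 26 mm high outside, walls and floor 5 mm; axes as the tray.
- mat: green cutting mat 260 (x) x 200 (y) x 3 mm on which the coloured cassettes lie; origin: centre of the underside.
- start_top (a point): centre of the top of the green push button (30 mm across) at the front of the control strip; it goes down 6 mm and needs about 5 N for the full travel.
- start (a joint): travel of the start button, m: 0 out, 0.006 fully pressed.
- bay_red (a point): where the origin (centre of the underside) of the red cassette is when fully home in the red-marked bay (y +78 mm in the reader): in the plane of the mouth, on the bay's floor; axes as the reader; a seated cassette has the same axes and its rib stays outside.
- red: red cassette: slab 110 (its x) x 62 (y) x 10 mm with an upright grip rib on top, 34 (x) x 12 (y) x 30 mm high, centred at x = -36 mm (rib top 40 mm above the underside); paper label on the +x part. The +x end goes in first. Origin: centre of the underside. May be absent (None).
- bay_yellow (a point): where the origin (centre of the underside) of the yellow cassette is when fully home in the yellow-marked bay (y 0 mm in the reader): in the plane of the mouth, on the bay's floor; axes as the reader; a seated cassette has the same axes and its rib stays outside.
- yellow: yellow cassette: slab 110 (its x) x 62 (y) x 10 mm with an upright grip rib on top, 34 (x) x 12 (y) x 30 mm high, centred at x = -36 mm (rib top 40 mm above the underside); paper label on the +x part. The +x end goes in first. Origin: centre of the underside. May be absent (None).
- bay_blue (a point): where the origin (centre of the underside) of the blue cassette is when fully home in the blue-marked bay (y -78 mm in the reader): in the plane of the mouth, on the bay's floor; axes as the reader; a seated cassette has the same axes and its rib stays outside.
- blue: blue cassette: slab 110 (its x) x 62 (y) x 10 mm with an upright grip rib on top, 34 (x) x 12 (y) x 30 mm high, centred at x = -36 mm (rib top 40 mm above the underside); paper label on the +x part. The +x end goes in first. Origin: centre of the underside. May be absent (None).
- used0: used grey cassette: slab 110 (its x) x 62 (y) x 10 mm with an upright grip rib on top, 34 (x) x 12 (y) x 30 mm high, centred at x = -36 mm (rib top 40 mm above the underside); paper label on the +x part. The +x end goes in first. Origin: centre of the underside. Black rib. At the start home in the red-marked bay. May be absent (None).
- used1: used grey cassette: slab 110 (its x) x 62 (y) x 10 mm with an upright grip rib on top, 34 (x) x 12 (y) x 30 mm high, centred at x = -36 mm (rib top 40 mm above the underside); paper label on the +x part. The +x end goes in first. Origin: centre of the underside. Black rib. At the start home in the yellow-marked bay. May be absent (None).
- used2: used grey cassette: slab 110 (its x) x 62 (y) x 10 mm with an upright grip rib on top, 34 (x) x 12 (y) x 30 mm high, centred at x = -36 mm (rib top 40 mm above the underside); paper label on the +x part. The +x end goes in first. Origin: centre of the underside. Black rib. At the start home in the blue-marked bay. May be absent (None).
- cone_orange: bystander: orange thread cone, 68 mm across, 118 mm high; origin: centre of the underside.
- cone_brown: bystander: brown thread cone, 68 mm across, 118 mm high; origin: centre of the underside.
- weight: bystander: steel pattern weight, 40 mm across, 26 mm high; origin: centre of the underside.
- tape: bystander: yellow tape ring, 48 mm across, 18 mm high; origin: centre of the underside.
- ruler: bystander: aluminium ruler 240 x 32 x 4 mm; origin: centre of the underside.
- jar: bystander: jar, 56 mm across, 80 mm high; origin: centre of the underside.
- carton: bystander: cardboard carton 100 x 70 x 50 mm; origin: centre of the underside.

How it is judged:
By the outcome, as a careful person would: the job done as asked, in the order asked, and still so for the second after the job is handed in, with the robot touching nothing.
Of red, yellow, blue only 2 to 3 are there at a start; the rules pass over those that are not, and their reading is None.
Of used0, used1, used2 only 1 to 2 are there at a start; the rules pass over those that are not, and their reading is None.
At some moment in a run one of red, yellow, blue may be knocked a few centimetres aside while the robot is not near it.
Once in a run the grip may slacken for a moment while it holds something.
It also fails if it takes over 210 s, if anything falls off the work surface, if the arm or the gripper's body presses on something with over 40 N, if the wrist force passes 120 N, or if a joint passes its speed limit or range.

## Working session

There is one attempt and no reset: what is moved stays moved. The work goes in short steps, Python scripts to look and compute and a tool call to move; the robot and the scene stay as the last step left them, time stands still between calls to the robot, and variables do not carry over. Pictures are saved under pics/ and viewed, at most 14 in all, crops included, and the job is handed in when it is done.

Besides the shell and the picture viewer there is one more tool, called after "Call:" by a JSON object that holds its "method" and its "body". send_rows: Moves the arm, as the interface text tells. Its arguments: {"type":"object","properties":{"xyz":{"type":"array"},"rotation":{"type":"array"},"jaw":{"type":"array"},"newtons":{"type":"number"}},"required":["xyz","rotation","jaw"]}

```bash
mkdir -p pics; ls; python3 - <<'E'
from cell import env
import cv2
for n in("scene","top"):
    c=env.read_camera(n); cv2.imwrite(f"pics/{n}0.png",c["image"])
    print(n,c["fx"],c["fy"],c["cx"],c["cy"],c["distortion"],c["R"],c["t"])
o=env.get_obs();print(o, env.grip_depth)
E
```

```text
pics
scene 620.375684638851 620.375684638851 328.11153201429585 234.6905291690638 [0.03795992 0.         0.         0.         0.        ] [[-0.71220406  0.70197126 -0.00131248]
 [ 0.5006091   0.50659412 -0.70196362]
 [-0.4920934  -0.50059838 -0.71221159]] [ 0.41310239 -0.23593224  2.1366049 ]
top 437.2869382633732 437.2869382633732 319.6256880617963 239.5293842351773 [-0.05060689  0.          0.          0.          0.        ] [[ 0.02822074 -0.9995178   0.01295246]
 [-0.98039032 -0.03020423 -0.19473706]
 [ 0.19503438 -0.00720285 -0.98076996]] [0.00150358 0.56189568 1.18199307]
{'time_s': 0.1, 'qpos': array([-68.34886385,  18.43379899,  -4.01581136,  83.16901539,
         1.29467891,  78.54071609,  -3.25782676]), 'joint_velocities': array([ 0.000768  , -0.04243218, -0.01763424, -0.02635123, -0.03230543,
        0.01438045,  0.03314471]), 'effort': array([-4.25312282e-04, -4.92568731e+01, -4.05983124e-01, -3.13400316e+01,
       -6.40881015e-02,  3.94188822e-02,  7.35150070e-05]), 'tool_pos': array([0.23123699, 0.6072739 , 0.40377247]), 'tool_rot': array([-1.79901686e+02,  5.11925792e-03,  1.59160862e+02]), 'force': array([0.14890171, 0.06916157, 1.14651634]), 'wrist_torque': array([-0.01767912, -0.00807937,  0.01561584]), 'grasp_force': 0.0, 'grip_width': 0.08700440301894909} 0.1635
```

View pics/scene0.png

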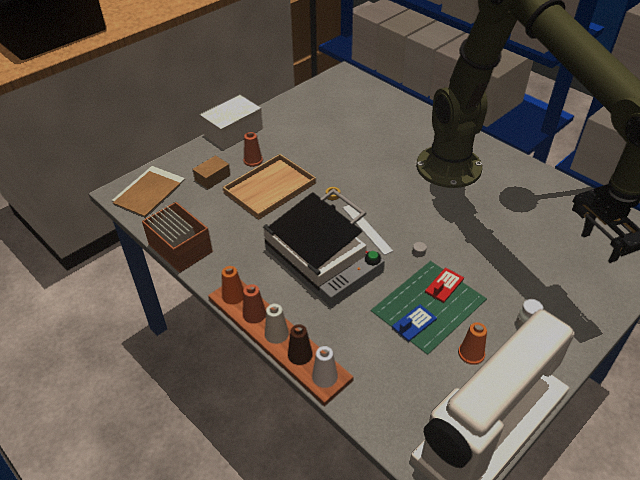

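View pics/top0.png

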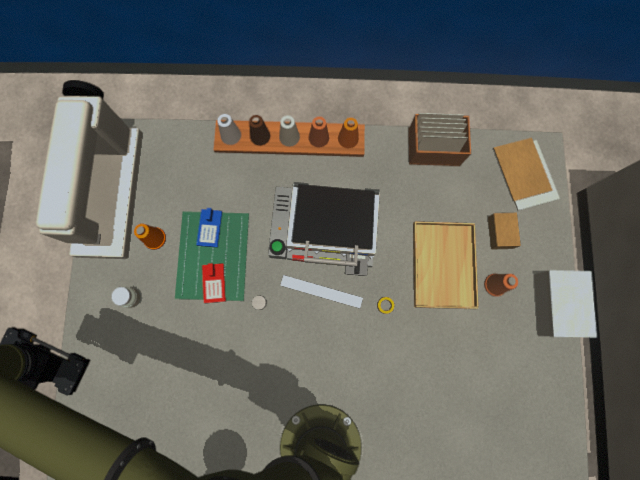

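```bash
cat > h.py <<'E'
from cell import env
import cv2, numpy as np
def cam(n):
    c=env.read_camera(n); c["K"]=np.array([[c["fx"],0,c["cx"]],[0,c["fy"],c["cy"]],[0,0,1]]); c["D"]=np.array(c["distortion"]); c["R"]=np.array(c["R"]); c["t"]=np.array(c["t"]); return c
def ray(c,uv):
    p=cv2.undistortPoints(np.array(uv,float).reshape(-1,1,2),c["K"],c["D"]).reshape(-1,2)
    d=np.c_[p,np.ones(len(p))]@c["R"]; return -c["R"].T@c["t"], d/np.linalg.norm(d,axis=1)[:,None]
def plane(c,uv,z):
    o,d=ray(c,uv); return o+d*((z-o[2])/d[:,2])[:,None]
def proj(c,X):
    return cv2.projectPoints(np.array(X,float).reshape(-1,1,3),cv2.Rodrigues(c["R"])[0],c["t"],c["K"],c["D"])[0].reshape(-1,2)
def hsv(c): return cv2.cvtColor(c["image"],cv2.COLOR_BGR2HSV)
def blobs(m,mn=8):
    n,l,s,ce=cv2.connectedComponentsWithStats(m.astype(np.uint8)); return [(s[i],ce[i],l==i) for i in range(1,n) if s[i][4]>=mn]
def crop(c,u0,v0,u1,v1,f,name):
    cv2.imwrite("pics/"+name,cv2.resize(c["image"][v0:v1,u0:u1],None,fx=f,fy=f,interpolation=cv2.INTER_CUBIC))
E
python3 - <<'E'
from h import *
t=cam("top");s=cam("scene")
a=cv2.resize(t["image"][175:285,262:392],(780,660)[:2])
a=cv2.resize(t["image"][178:288,262:392],None,fx=5.2,fy=5.2,interpolation=cv2.INTER_CUBIC); cv2.imwrite("pics/tz.png",a)
b=cv2.resize(s["image"][175:305,255:400],None,fx=4.5,fy=4.5,interpolation=cv2.INTER_CUBIC);cv2.imwrite("pics/sz.png",b)
H=hsv(t)
masks={"red":(H[...,1]>150)&((H[...,0]<5)|(H[...,0]>172))&(H[...,2]>80),"blue":(H[...,1]>140)&(H[...,0]>100)&(H[...,0]<130)&(H[...,2]>80),
"green":(H[...,0]>50)&(H[...,0]<90)&(H[...,1]>80)}
for k,m in masks.items():
    m=m.copy();m[:150]=0;m[320:]=0
    for st,ce,l in blobs(m,20):
        r=cv2.minAreaRect(np.argwhere(l)[:,::-1].astype(np.float32)); print(k,st,ce.round(1),[np.round(x,1) for x in r])
m=(H[...,0]>8)&(H[...,0]<30)&(H[...,1]>60);m[:200]=0;m[320:]=0
for st,ce,l in blobs(m,300):
    r=cv2.minAreaRect(np.argwhere(l)[:,::-1].astype(np.float32)); print("tray?",st,[np.round(x,1) for x in r]); print(plane(t,cv2.boxPoints(r),.026).round(3))
E
```

```text
red [292 255  12   5  40] [297.5 256.8] [array([297.5, 257. ]), array([ 4., 11.]), np.float64(90.0)]
red [202 264  24  39 480] [213.6 279.1] [array([213.4, 282.7]), array([38. , 21.4]), np.float64(86.8)]
blue [196 208  26  39 460] [209.5 225. ] [array([208.9, 227.2]), array([21.2, 38.4]), np.float64(7.6)]
green [ 175  212   74   89 3999] [212.2 255.6] [array([211.5, 255.7]), array([68.2, 88.4]), np.float64(3.4)]
green [271 241  12  11  99] [276.6 245.9] [array([276.5, 246. ]), array([10., 11.]), np.float64(90.0)]
tray? [ 488  212   33   37 1058] [array([503.9, 230.4]), array([36.7, 30.1]), np.float64(84.8)]
[[ 0.661 -0.478  0.026]
 [ 0.673 -0.57   0.026]
 [ 0.562 -0.573  0.026]
 [ 0.552 -0.482  0.026]]
tray? [ 413  221   66   88 5477] [array([445.5, 264.5]), array([87., 65.]), np.float64(90.0)]
[[ 0.631 -0.255  0.026]
 [ 0.638 -0.449  0.026]
 [ 0.383 -0.438  0.026]
 [ 0.378 -0.252  0.026]]
tray? [134 223  32  27 568] [array([149. , 236.5]), array([33.3, 23.1]), np.float64(14.9)]
[[0.539 0.568 0.026]
 [0.606 0.558 0.026]
 [0.583 0.46  0.026]
 [0.517 0.471 0.026]]
tray? [484 273  35  24 583] [array([501. , 284.5]), array([23., 34.]), np.float64(90.0)]
[[ 0.483 -0.46   0.026]
 [ 0.486 -0.561  0.026]
 [ 0.42  -0.557  0.026]
 [ 0.417 -0.457  0.026]]
```

View pics/tz.png

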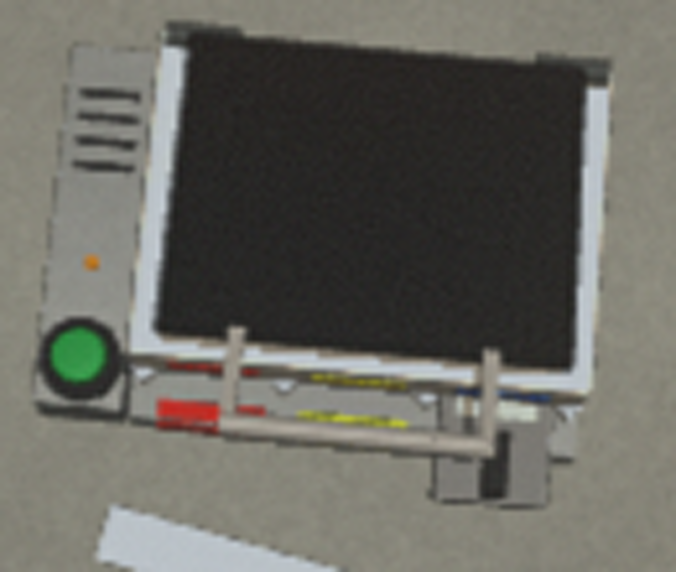

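View pics/sz.png

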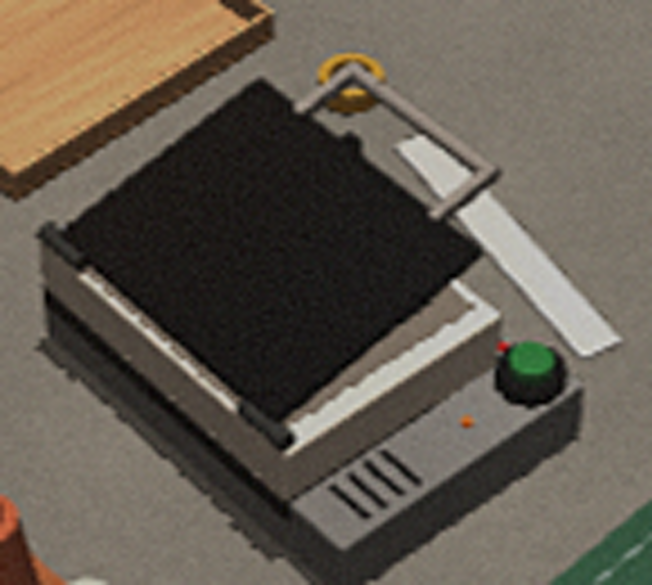

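```bash
cat >> h.py <<'E'
def tri(c1,uv1,c2,uv2):
    o1,d1=ray(c1,[uv1]);o2,d2=ray(c2,[uv2]);d1=d1[0];d2=d2[0]
    A=np.c_[d1,-d2];s=np.linalg.lstsq(A,o2-o1,rcond=None)[0];p=o1+s[0]*d1;q=o2+s[1]*d2
    return (p+q)/2,np.linalg.norm(p-q)
E
python3 - <<'E'
from h import *
t=cam("top");s=cam("scene")
T=lambda *p:[( (u+.5)/5.2-.5+262,(v+.5)/5.2-.5+178) for u,v in p]
S=lambda *p:[((u+.5)/4.5-.5+255,(v+.5)/4.5-.5+175) for u,v in p]
P=[]
top=plane(t,T((132,356),(588,398),(608,88),(163,48)),.09); print("case top FL FR BR BL\n",top.round(4))
st=plane(t,T((38,408),(126,418),(72,45)),.05);print("strip FL FR BL\n",st.round(4))
# rigid fit
src=np.array([[-90,123.5],[-90,-123.5],[90,-123.5],[90,123.5],[-90,176],[90,176]])/1e3
dst=np.vstack([top[:,:2],st[[0,2],:2]])
def fit(src,dst):
    a=src-src.mean(0);b=dst-dst.mean(0);th=np.arctan2((a[:,0]*b[:,1]-a[:,1]*b[:,0]).sum(),(a*b).sum());R=np.array([[np.cos(th),-np.sin(th)],[np.sin(th),np.cos(th)]])
    o=dst.mean(0)-R@src.mean(0);print("fit",o.round(4),np.degrees(th).round(2));print(((dst-(src@R.T+o))*1e3).round(1));return o,R
fit(src,dst)
# scene: case top corners: back-left(290,445 hinge) front-left (500,318)
print("scene case FL",plane(s,S((500,318)),.09).round(4))
print("scene strip FL,BL",plane(s,S((580,392),(345,550)),.05).round(4))
print("button",tri(t,T((78,353))[0],s,S((530,359))[0]))
print("bar ends L R",tri(t,T((228,424))[0],s,S((493,175))[0]),tri(t,T((490,448))[0],s,S((352,70))[0]))
print("used slab",plane(t,T((433,497),(547,505),(550,408)),.04).round(4), plane(t,T((493,497)),.07))
H=hsv(t)
g=(H[...,0]>50)&(H[...,0]<90)&(H[...,1]>80)
print("mat",plane(t,cv2.boxPoints(((211.5,255.7),(68.2,88.4),3.4)),.003).round(3))
print("tray",plane(t,[(413,221),(475,221.5),(478,308),(414,307)],.026).round(4))
crop(t,165,200,265,310,5.4,"tm.png")
E
```

```text
case top FL FR BR BL
 [[ 0.5337  0.1072  0.09  ]
 [ 0.5186 -0.1334  0.09  ]
 [ 0.6889 -0.1437  0.09  ]
 [ 0.7036  0.0977  0.09  ]]
strip FL FR BL
 [[0.5108 0.1596 0.05  ]
 [0.5068 0.1117 0.05  ]
 [0.7168 0.1511 0.05  ]]
fit [ 0.6094 -0.0189] -2.62
[[  8.6  -1.4]
 [  4.7   4.7]
 [ -4.7   2.6]
 [ -1.3  -2.7]
 [-16.7  -1.5]
 [  9.5  -1.7]]
scene case FL [[0.5426 0.1132 0.09  ]]
scene strip FL,BL [[0.5248 0.1677 0.05  ]
 [0.7197 0.1539 0.05  ]]
button (array([0.53878769, 0.13731673, 0.06780377]), np.float64(0.0009861489320717566))
bar ends L R (array([0.49096267, 0.05493542, 0.13988443]), np.float64(0.0018425961050423402)) (array([ 0.48337404, -0.07759543,  0.14039358]), np.float64(0.0004176526323000588))
used slab [[ 0.47   -0.056   0.04  ]
 [ 0.4674 -0.1181  0.04  ]
 [ 0.5208 -0.1194  0.04  ]] [[ 0.46724289 -0.08586614  0.07      ]]
mat [[0.388 0.43  0.003]
 [0.651 0.438 0.003]
 [0.644 0.233 0.003]
 [0.383 0.233 0.003]]
tray [[ 0.6313 -0.2548  0.026 ]
 [ 0.6359 -0.4395  0.026 ]
 [ 0.3827 -0.4382  0.026 ]
 [ 0.3811 -0.2545  0.026 ]]
```

View pics/tm.png

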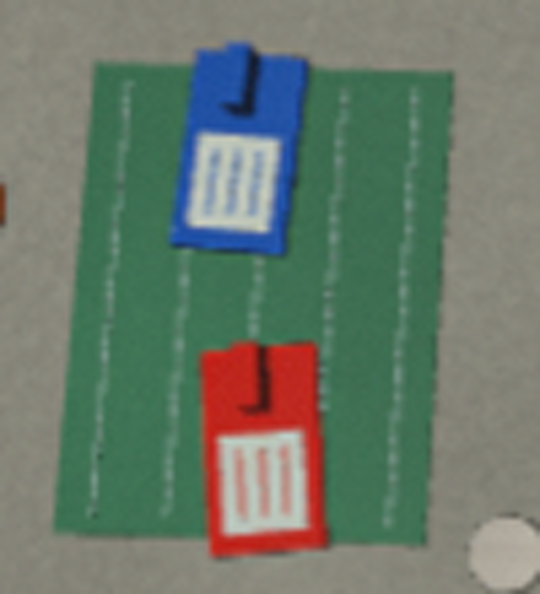

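The scene holds one used cassette, in the blue bay (rib at tz px 493,470), plus red and blue cassettes lying label-first toward the robot. The lid is about 10° open, with the bar at z≈0.14. Next I rotate the tool, then move to the bar.

Call:
{"method": "send_rows", "body": {"xyz": [[0,0,0],[0,0,0],[0,0,0],[0,0,0],[0,0,0],[0,0,0],[0,0,0],[0,0,0],[0,0,0],[0,0,0]], "rotation": [[0,0,0.141],[0,0,0.141],[0,0,0.141],[0,0,0.141],[0,0,0.141],[0,0,0.141],[0,0,0.141],[0,0,0.141],[0,0,0.141],[0,0,0]], "jaw": [1,1,1,1,1,1,1,1,1,1], "newtons": 30}}

```text
time_s: 1.3
tool_pos: [0.2312, 0.6074, 0.4047]
tool_rot: [180.0, 0.0, 86.4]
force: [-0.3, -0.3, -0.4]
grip_width: 0.0869
grasp_force: 0.0
```

Call:
{"method": "send_rows", "body": {"xyz": [[-0.043,0.021,0],[-0.043,0.021,0],[-0.043,0.021,0],[-0.043,0.021,0],[-0.043,0.021,0],[-0.043,0.021,0],[-0.043,0.021,0],[-0.043,0.021,0],[-0.043,0.021,0],[-0.043,0.021,0],[-0.043,0.021,0],[-0.043,0.021,0],[-0.043,0.021,0],[-0.043,0.021,0],[0,0,0],[0,0,0]], "rotation": [[0,0,0],[0,0,0],[0,0,0],[0,0,0],[0,0,0],[0,0,0],[0,0,0],[0,0,0],[0,0,0],[0,0,0],[0,0,0],[0,0,0],[0,0,0],[0,0,0],[0,0,0],[0,0,0]], "jaw": [1,1,1,1,1,1,1,1,1,1,1,1,1,1,1,1]}}

```text
time_s: 2.9
tool_pos: [0.4875, -0.0127, 0.4049]
tool_rot: [180.0, -0.0, 86.4]
force: [0.1, 1.1, 0.1]
grip_width: 0.087
grasp_force: 0.0
```

```bash
cat >> h.py <<'E'
from scipy.spatial.transform import Rotation as Ro
TH=np.radians(-3.5); RO=np.array([0.616,-0.019]); RR=np.array([[np.cos(TH),-np.sin(TH)],[np.sin(TH),np.cos(TH)]])
def rw(x,y): return RR@np.array([x,y])+RO   # reader -> world
def to(g,yaw=None):
    "grasp point target g (tool down), yaw: prints turn about tool z, then shift in turned tool axes"
    o=env.get_obs(); R=Ro.from_euler("xyz",o["tool_rot"],degrees=True); y=o["tool_rot"][2]; yaw=y if yaw is None else yaw
    dz=(y-yaw+180)%360-180
    R2=Ro.from_euler("xyz",[180,0,yaw],degrees=True)
    p=o["tool_pos"]+R.as_matrix()[:,2]*env.grip_depth
    print("grasp pt",p.round(4),"rot",o["tool_rot"].round(2),"q7",o["qpos"][6].round(1),"turn",np.radians(dz).round(4),"shift",(R2.inv().apply(np.array(g)-p)).round(4),"t",o["time_s"],"F",o["force"].round(1),"w",round(o["grip_width"],4))
E
python3 - <<'E'
from h import *
to([.4872,-.0113,.140],86.5)
E
```

```text
grasp pt [ 0.4875 -0.0126  0.2414] rot [ 1.800e+02 -2.000e-02  8.642e+01] q7 -6.9 turn -0.0013 shift [ 0.0013 -0.0004  0.1014] t 2.9 F [0.1 1.1 0.1] w 0.087
```

Call:
{"method": "send_rows", "body": {"xyz": [[0,0,0.03],[0,0,0.03],[0,0,0.02],[0,0,0.01],[0,0,0.01],[0,0,0],[0,0,0],[0,0,0],[0,0,0],[0,0,0],[0,0,0],[0,0,0],[0,0,0],[0,0,0],[0,0,0]], "rotation": [[0,0,0],[0,0,0],[0,0,0],[0,0,0],[0,0,0],[0,0,0],[0,0,0],[0,0,0],[0,0,0],[0,0,0],[0,0,0],[0,0,0],[0,0,0],[0,0,0],[0,0,0]], "jaw": [1,1,1,1,1,0.5,0.3,0.2,0.1,0,0,0,0,0,0], "newtons": 30}}

```text
time_s: 4.4
tool_pos: [0.4875, -0.0116, 0.3048]
tool_rot: [180.0, -0.0, 86.4]
force: [0.4, 0.6, 0.2]
grip_width: 0.0146
grasp_force: 0.0
```

```bash
python3 - <<'E'
from h import *
to([.4872,-.0113,.140],86.5)
o=env.get_obs();print(o["grasp_force"],o["wrist_torque"])
# arc increments from 10.5 to 60 deg, in tool y (reader x) and z(down)
import numpy as np
for a0 in (9.5,10.5,11.5):
  th=np.radians(np.linspace(a0,60,16)); d=np.diff(np.c_[-.22*np.cos(th),-.22*np.sin(th)],axis=0);print(d.round(4).tolist())
E
```

```text
grasp pt [ 0.4875 -0.0116  0.1413] rot [180.    -0.    86.45] q7 -3.0 turn -0.0009 shift [ 0.0003 -0.0003  0.0013] t 4.4 F [0.4 0.6 0.2] w 0.0146
0.0 [-0.05843949  0.09363849  0.05176743]
[[0.0025, -0.0127], [0.0032, -0.0125], [0.004, -0.0123], [0.0047, -0.012], [0.0054, -0.0117], [0.0061, -0.0114], [0.0067, -0.011], [0.0074, -0.0106], [0.008, -0.0102], [0.0086, -0.0097], [0.0091, -0.0092], [0.0096, -0.0086], [0.0101, -0.008], [0.0106, -0.0074], [0.011, -0.0068]]
[[0.0027, -0.0124], [0.0034, -0.0122], [0.0041, -0.012], [0.0048, -0.0117], [0.0054, -0.0114], [0.0061, -0.0111], [0.0067, -0.0108], [0.0073, -0.0103], [0.0079, -0.0099], [0.0085, -0.0094], [0.009, -0.0089], [0.0095, -0.0084], [0.0099, -0.0078], [0.0104, -0.0073], [0.0108, -0.0066]]
[[0.0028, -0.0121], [0.0035, -0.0119], [0.0042, -0.0117], [0.0048, -0.0114], [0.0055, -0.0112], [0.0061, -0.0108], [0.0067, -0.0105], [0.0073, -0.0101], [0.0078, -0.0096], [0.0083, -0.0092], [0.0088, -0.0087], [0.0093, -0.0082], [0.0098, -0.0077], [0.0102, -0.0071], [0.0106, -0.0065]]
```

Still closing; wait a little longer.

Call:
{"method": "send_rows", "body": {"xyz": [[0,0,0],[0,0,0],[0,0,0],[0,0,0]], "rotation": [[0,0,0],[0,0,0],[0,0,0],[0,0,0]], "jaw": [0,0,0,0]}}

```text
time_s: 4.8
tool_pos: [0.4868, -0.0116, 0.3044]
tool_rot: [-179.9, 0.0, 86.4]
force: [-5.2, 1.0, 0.9]
grip_width: 0.0082
grasp_force: 26.5
```

Call:
{"method": "send_rows", "body": {"xyz": [[0,0.0027,-0.0124],[0,0.0034,-0.0122],[0,0.0041,-0.012],[0,0.0048,-0.0117],[0,0.0054,-0.0114],[0,0.0061,-0.0111],[0,0.0067,-0.0108],[0,0,0],[0,0,0]], "rotation": [[0,0,0],[0,0,0],[0,0,0],[0,0,0],[0,0,0],[0,0,0],[0,0,0],[0,0,0],[0,0,0]], "jaw": [0,0,0,0,0,0,0,0,0]}}

```text
time_s: 5.7
tool_pos: [0.5207, -0.0137, 0.3862]
tool_rot: [-180.0, 0.0, 86.4]
force: [0.0, 0.8, 0.4]
grip_width: 0.0005
grasp_force: 0.0
```

```bash
python3 - <<'E'
from h import *
o=env.get_obs(); print(o["force"],o["grip_width"],o["grasp_force"]); 
g=rw(.088-.11,0); to([*g,.1+.22*np.sin(np.pi/3)],86.5)
t=cam("top");s=cam("scene")
a=t["image"][170:280,260:385];b=s["image"][150:290,250:400]
cv2.imwrite("pics/lid1.png",np.hstack([cv2.resize(a,(400,352),interpolation=2),cv2.resize(b,(377,352),interpolation=2)]))
E
```

```text
[0.0303479  0.77967933 0.44544968] 0.000539762417127883 0.0
grasp pt [ 0.5206 -0.0138  0.2227] rot [-1.7998e+02  2.0000e-02  8.6440e+01] q7 -2.7 turn -0.001 shift [ 0.0006  0.0735 -0.0678] t 5.7 F [0.  0.8 0.4] w 0.0005
```

View pics/lid1.png

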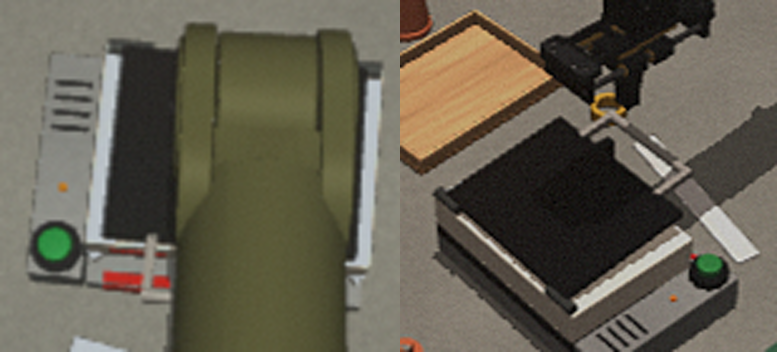

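The grip slipped: the fingers are shut and empty at z 0.22, and the bar sits lower than before (lid1 px 148,297 and 690,172). I'll measure it again.

```bash
python3 - <<'E'
from h import *
t=cam("top");s=cam("scene")
T=lambda u,v:((u+.5)/3.2-.5+260,(v+.5)/3.2-.5+170)
S=lambda u,v:((u-400+.5)/2.513-.5+250,(v+.5)/2.514-.5+150)
print(tri(t,T(148,296),s,S(687,172)))
for z in(.11,.12,.13,.14): print(z,proj(s,[[*rw(.088-.22*np.cos(np.arcsin((z-.1)/.22)),y),z] for y in(.065,-.065)]).round(1).tolist(),proj(t,[[*rw(.088-.22*np.cos(np.arcsin((z-.1)/.22)),y),z] for y in(.065,-.065)]).round(1).tolist())
crop(s,325,170,385,240,9,"sb.png")
E
```

```text
(array([0.48701477, 0.05303464, 0.11743016]), np.float64(0.0005024503642147018))
0.11 [[363.8, 220.4], [334.0, 197.7]] [[305.7, 262.0], [354.1, 266.3]]
0.12 [[363.7, 218.0], [333.8, 195.3]] [[305.7, 261.2], [354.5, 265.6]]
0.13 [[363.6, 215.6], [333.5, 192.9]] [[305.6, 260.2], [354.9, 264.6]]
0.14 [[363.3, 213.4], [333.1, 190.6]] [[305.6, 259.0], [355.3, 263.5]]
```

View pics/sb.png

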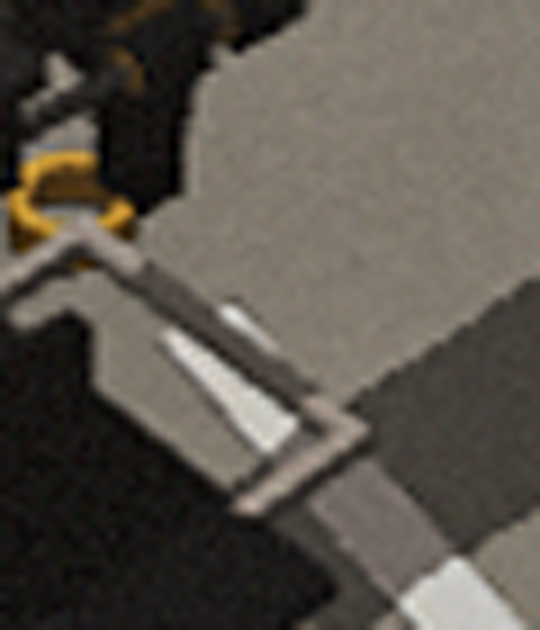

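```bash
python3 - <<'E'
from h import *
to([*rw(-.1312,0),.118],86.5)
E
```

```text
grasp pt [ 0.52   -0.0136  0.2222] rot [-1.7993e+02  1.0000e-02  8.6450e+01] q7 -2.7 turn -0.0009 shift [ 0.0005 -0.0351  0.1042] t 5.9 F [ 0.6 -0.  -0.4] w 0.0005
```

Call:
{"method": "send_rows", "body": {"xyz": [[0,-0.018,-0.01],[0,-0.017,0],[0,0,0],[0,0,0],[0,0,0],[0,0,0],[0,0,0],[0,0,0.03],[0,0,0.03],[0,0,0.03],[0,0,0.02],[0,0,0.005],[0,0,0],[0,0,0]], "rotation": [[0,0,0],[0,0,0],[0,0,0],[0,0,0],[0,0,0],[0,0,0],[0,0,0],[0,0,0],[0,0,0],[0,0,0],[0,0,0],[0,0,0],[0,0,0],[0,0,0]], "jaw": [0.8,0.8,0.8,0.8,0.8,0.8,0.8,0.8,0.8,0.8,0.8,0.8,0.8,0.8], "newtons": 45}}

```text
time_s: 7.3
tool_pos: [0.4863, -0.0115, 0.2824]
tool_rot: [179.9, -0.0, 86.4]
force: [-0.2, 0.2, 0.6]
grip_width: 0.0696
grasp_force: 0.0
```

Call:
{"method": "send_rows", "body": {"xyz": [[0,0,0],[0,0,0],[0,0,0],[0,0,0],[0,0,0],[0,0,0],[0,0,0],[0,0,0],[0,0,0],[0,0,0],[0,0,0],[0,0,0]], "rotation": [[0,0,0],[0,0,0],[0,0,0],[0,0,0],[0,0,0],[0,0,0],[0,0,0],[0,0,0],[0,0,0],[0,0,0],[0,0,0],[0,0,0]], "jaw": [0,0,0,0,0,0,0,0,0,0,0,0]}}

```text
time_s: 8.5
tool_pos: [0.486, -0.0115, 0.2814]
tool_rot: [179.9, 0.0, 86.4]
force: [4.5, -0.7, -4.5]
grip_width: 0.0096
grasp_force: 45.0
```

Call:
{"method": "send_rows", "body": {"xyz": [[0,0.0005,-0.006],[0,0.0005,-0.006],[0,0.001,-0.006],[0,0.001,-0.006],[0,0,0],[0,0,0]], "rotation": [[0,0,0],[0,0,0],[0,0,0],[0,0,0],[0,0,0],[0,0,0]], "jaw": [0,0,0,0,0,0]}}

```text
time_s: 9.1
tool_pos: [0.4895, -0.0118, 0.3063]
tool_rot: [179.8, -0.0, 86.4]
force: [5.1, -0.5, 0.5]
grip_width: 0.0093
grasp_force: 44.9
```

```bash
python3 - <<'E'
from h import *
to([*rw(-.1312,0),.118],86.5)
s=cam("scene");crop(s,305,150,385,240,6.5,"sb2.png")
E
```

```text
grasp pt [ 0.49   -0.0118  0.1428] rot [ 1.7982e+02 -1.0000e-02  8.6440e+01] q7 -2.9 turn -0.001 shift [ 0.0005 -0.005   0.0248] t 9.1 F [ 5.1 -0.5  0.5] w 0.0093
```

View pics/sb2.png

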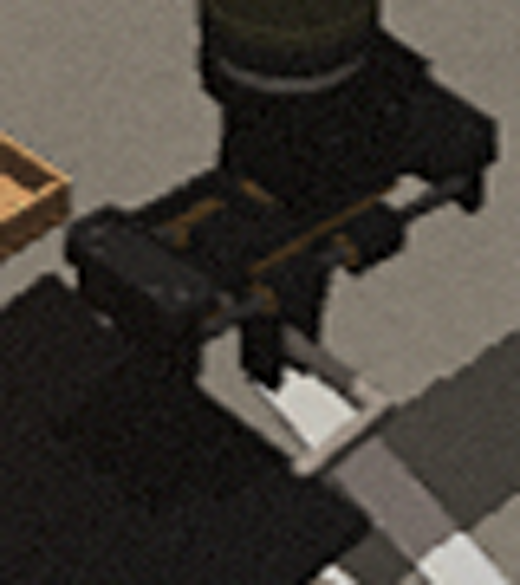

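Call:
{"method": "send_rows", "body": {"xyz": [[0,0.0028,-0.0122],[0,0.0035,-0.012],[0,0.0042,-0.0117],[0,0.0048,-0.0114],[0,0.0055,-0.0112],[0,0.0061,-0.0108],[0,0.0067,-0.0105],[0,0,0]], "rotation": [[0,0,0],[0,0,0],[0,0,0],[0,0,0],[0,0,0],[0,0,0],[0,0,0],[0,0,0]], "jaw": [0,0,0,0,0,0,0,0], "newtons": 55}}

```text
time_s: 9.95
tool_pos: [0.5242, -0.0138, 0.3854]
tool_rot: [179.6, 0.1, 86.4]
force: [13.5, -0.7, -8.8]
grip_width: 0.0102
grasp_force: 55.6
```

Call:
{"method": "send_rows", "body": {"xyz": [[0,0.0083,-0.0101],[0,0.0083,-0.0096],[0,0.0083,-0.0092],[0,0.0088,-0.0087],[0,0.0093,-0.0082],[0,0.0098,-0.0077],[0,0.0102,-0.0071],[0,0,0],[0,0,0]], "rotation": [[0,0,0],[0,0,0],[0,0,0],[0,0,0],[0,0,0],[0,0,0],[0,0,0],[0,0,0],[0,0,0]], "jaw": [0,0,0,0,0,0,0,0,0]}}

```text
time_s: 10.85
tool_pos: [0.5858, -0.0173, 0.4414]
tool_rot: [-179.9, 0.2, 86.4]
force: [14.1, -2.4, -21.3]
grip_width: 0.0094
grasp_force: 55.9
```

```bash
python3 - <<'E'
from h import *
to([*rw(.088-.11,0),.2905],86.5)
o=env.get_obs();print(o["grasp_force"],o["tool_rot"])
# circle fit of grasp points during the lift, reader frame
P=[]
R=Ro.from_euler("xyz",o["tool_rot"],degrees=True).as_matrix();g=o["tool_pos"]+R[:,2]*.1635
print(RR.T@(g[:2]-RO),g[2], np.degrees(np.arctan2(g[2]-.1,.088-(RR.T@(g[:2]-RO))[0])))
s=cam("scene");t=cam("top");crop(s,260,120,400,290,3.5,"sb3.png")
E
```

```text
grasp pt [ 0.5855 -0.0179  0.2779] rot [-179.91    0.19   86.43] q7 2.5 turn -0.0012 shift [ 0.0007  0.0085 -0.0126] t 10.85 F [ 14.1  -2.4 -21.3] w 0.0094
55.921563506126404 [-179.91225379    0.19258108   86.43150281]
[-0.03052628 -0.00072439] 0.2778519563370253 56.31923239001648
```

View pics/sb3.png

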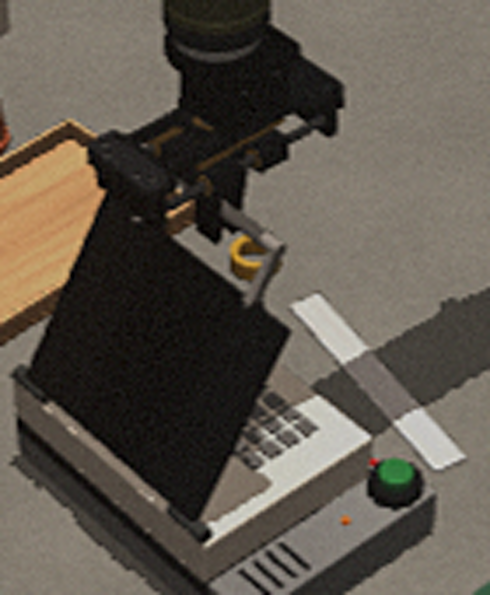

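```bash
cat >> h.py <<'E'
def barpix(c,a,y=.065,hx=.088): 
    a=np.radians(a); return proj(c,[[*rw(hx-.22*np.cos(a),y),.1+.22*np.sin(a)]])[0].round(1)
E
python3 - <<'E'
from h import *
s=cam("scene")
for a in(50,53,56,59,60,62): print(a,barpix(s,a))
E
```

```text
50 [344.6 190.9]
53 [342.1 190.3]
56 [339.5 190. ]
59 [336.7 189.8]
60 [335.8 189.8]
62 [333.9 189.9]
```

Call:
{"method": "send_rows", "body": {"xyz": [[0,0.006,-0.004],[0,0.006,-0.0035],[0,0,0],[0,0,0],[0,0,0],[0,0,0],[0,0,0],[0,0,0],[0,0,0],[0,0,-0.03],[0,0,-0.04],[0,-0.04,-0.02],[0,-0.05,0],[0,-0.05,0],[0,0,0]], "rotation": [[0,0,0],[0,0,0],[0,0,0],[0,0,0],[0,0,0],[0,0,0],[0,0,0],[0,0,0],[0,0,0],[0,0,0],[0,0,0],[0,0,0],[0,0,0],[0,0,0],[0,0,0]], "jaw": [0,0,0,0,0.5,0.5,0.5,0.5,0.5,0.5,0.5,0.5,0.5,0.5,0.5]}}

```text
time_s: 12.5
tool_pos: [0.452, -0.0121, 0.5451]
tool_rot: [179.9, -0.5, 86.6]
force: [1.5, -1.1, -0.7]
grip_width: 0.0434
grasp_force: 0.0
```

```bash
python3 - <<'E'
from h import *
to([*rw(-.126,-.078),.14],176.5)
s=cam("scene");t=cam("top");cv2.imwrite("pics/l60.png",np.hstack([cv2.resize(s["image"][140:240,285:385],(400,400),interpolation=2),cv2.resize(t["image"][180:280,280:380],(400,400),interpolation=2)]))
for a in(55,58,60,62,65): print(a,[barpix(c,a,y).tolist() for c in(s,t) for y in(.065,-.065)])
E
```

```text
grasp pt [ 0.4523 -0.0106  0.3816] rot [179.92  -0.53  86.59] q7 -12.7 turn -1.5692 shift [-0.0379 -0.0764  0.2416] t 12.5 F [ 1.5 -1.1 -0.7] w 0.0434
55 [[340.4, 190.1], [308.6, 166.4], [308.2, 211.9], [363.7, 216.9]]
58 [[337.7, 189.9], [305.8, 166.0], [308.6, 207.2], [364.3, 212.2]]
60 [[335.8, 189.8], [303.9, 165.9], [308.8, 204.0], [364.7, 209.0]]
62 [[333.9, 189.9], [302.0, 165.9], [309.1, 200.8], [365.1, 205.8]]
65 [[330.9, 190.1], [298.9, 166.0], [309.5, 195.8], [365.6, 200.9]]
```

View pics/l60.png

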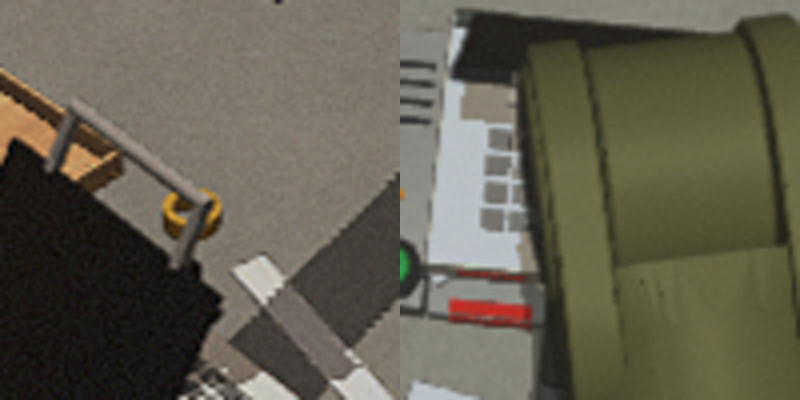

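Lid bar corners at (336,190) and (304,166) match 60°. On to the used cassette.

Call:
{"method": "send_rows", "body": {"xyz": [[0,0,0],[0,0,0],[0,0,0],[0,0,0],[0,0,0],[0,0,0],[0,0,0],[0,0,0],[0,0,0],[0,0,0],[0,0,0],[-0.019,-0.038,0.01],[-0.019,-0.038,0.01],[0,0,0.045],[0,0,0.045],[0,0,0.045],[0,0,0.045],[0,0,0.02],[0,0,0],[0,0,0]], "rotation": [[0,0,-0.1427],[0,0,-0.1427],[0,0,-0.1427],[0,0,-0.1427],[0,0,-0.1427],[0,0,-0.1427],[0,0,-0.1427],[0,0,-0.1427],[0,0,-0.1427],[0,0,-0.1427],[0,0,-0.1427],[0,0,0],[0,0,0],[0,0,0],[0,0,0],[0,0,0],[0,0,0],[0,0,0],[0,0,0],[0,0,0]], "jaw": [0.5,0.5,0.5,0.5,0.5,0.5,0.5,0.5,0.5,0.5,0.5,0.5,0.5,0.5,0.5,0.5,0.5,0.5,0.5,0.5]}}

```text
time_s: 14.6
tool_pos: [0.4915, -0.0884, 0.324]
tool_rot: [-179.8, 0.0, 176.3]
force: [0.6, -0.2, 0.3]
grip_width: 0.0429
grasp_force: 0.0
```

```bash
python3 - <<'E'
from h import *
to([*rw(-.126,-.078),.062],176.5)
E
```

```text
grasp pt [ 0.4916 -0.0891  0.1605] rot [-1.7977e+02  3.0000e-02  1.7633e+02] q7 98.7 turn -0.003 shift [ 0.0061 -0.0005  0.0985] t 14.6 F [ 0.6 -0.2  0.3] w 0.0429
```

Call:
{"method": "send_rows", "body": {"xyz": [[0.006,-0.0005,0.03],[0,0,0.03],[0,0,0.02],[0,0,0.01],[0,0,0.008],[0,0,0],[0,0,0],[0,0,0],[0,0,0],[0,0,0],[0,0,0],[0,0,0],[0,0,0],[0,0,0]], "rotation": [[0,0,-0.003],[0,0,0],[0,0,0],[0,0,0],[0,0,0],[0,0,0],[0,0,0],[0,0,0],[0,0,0],[0,0,0],[0,0,0],[0,0,0],[0,0,0],[0,0,0]], "jaw": [0.5,0.5,0.5,0.5,0.5,0.5,0,0,0,0,0,0,0,0], "newtons": 35}}

```text
time_s: 16.0
tool_pos: [0.4846, -0.088, 0.2255]
tool_rot: [180.0, 0.0, 176.6]
force: [-1.8, 1.2, 4.2]
grip_width: 0.0118
grasp_force: 35.0
```

Call:
{"method": "send_rows", "body": {"xyz": [[0.006,0,0],[0.009,0,0],[0.009,0,0],[0.009,0,0],[0.009,0,0],[0.009,0,0],[0.007,0,0],[0,0,0],[0,0,0]], "rotation": [[0,0,0],[0,0,0],[0,0,0],[0,0,0],[0,0,0],[0,0,0],[0,0,0],[0,0,0],[0,0,0]], "jaw": [0,0,0,0,0,0,0,0,0]}}

```text
time_s: 16.9
tool_pos: [0.4256, -0.0845, 0.225]
tool_rot: [179.9, -0.1, 176.6]
force: [-4.9, -0.2, 6.9]
grip_width: 0.0113
grasp_force: 35.0
```

Call:
{"method": "send_rows", "body": {"xyz": [[0,0,-0.015],[0,0,-0.02],[0,0,-0.02],[-0.0103,-0.02,0],[-0.0103,-0.04,0],[-0.0103,-0.04,0],[-0.0103,-0.04,0],[-0.0103,-0.04,0],[-0.0103,-0.04,0],[0,-0.037,0],[0,0,0],[0,0,0]], "rotation": [[0,0,0],[0,0,0],[0,0,0],[0,0,0],[0,0,0],[0,0,0],[0,0,0],[0,0,0],[0,0,0],[0,0,0],[0,0,0],[0,0,0]], "jaw": [0,0,0,0,0,0,0,0,0,0,0,0]}}

```text
time_s: 18.1
tool_pos: [0.4719, -0.3459, 0.2794]
tool_rot: [-180.0, -0.1, 176.4]
force: [-0.5, 0.6, -0.4]
grip_width: 0.0003
grasp_force: 0.0
```

```bash
python3 - <<'E'
from h import *
to([.472,-.345,.037],176.5)
s=cam("scene");crop(s,200,110,360,230,4,"car.png")
E
```

```text
grasp pt [ 0.4715 -0.3459  0.1159] rot [-1.7999e+02 -1.2000e-01  1.7639e+02] q7 140.3 turn -0.002 shift [-0.0004  0.001   0.0789] t 18.1 F [-0.5  0.6 -0.4] w 0.0003
```

View pics/car.png

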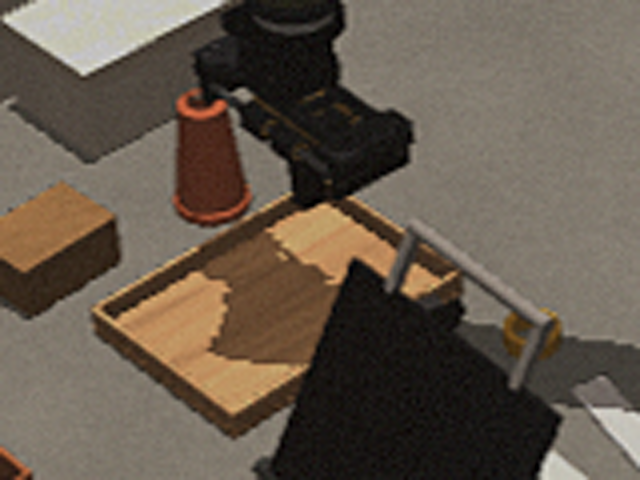

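The gripper is empty: the grip slackened in transit. A dark shape near car px (440,300) could be the cassette.

```bash
python3 - <<'E'
from h import *
t=cam("top");crop(t,320,215,490,325,4.7,"td.png")
E
```

```text
(no output)
```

View pics/td.png

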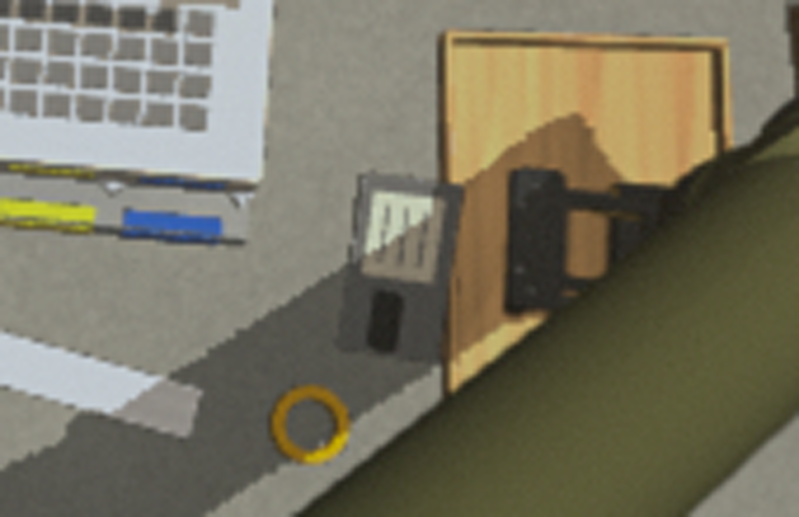

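```bash
python3 - <<'E'
from h import *
t=cam("top")
T=lambda *p:[((u+.5)/4.7-.5+320,(v+.5)/4.7-.5+215) for u,v in p]
L=plane(t,T((360,172),(338,350)),.010);print("TL,BL z.01\n",L.round(4),np.linalg.norm(L[0]-L[1]))
for z in(.01,.02,.03,.036):
    r=plane(t,T((462,186),(443,362)),z);print(z,r.round(4).tolist(),np.linalg.norm(r-L,axis=1).round(4),np.linalg.norm(r[0]-r[1]).round(4))
print("rib px ends far,near at z .03,.04", [plane(t,T((388,291),(386,350),(386,320)),z).round(4).tolist() for z in(.03,.04)])
print("tray edge",plane(t,T((443,35),(450,390)),.026).round(4))
to([.472,-.345,.037],176.5)
s=cam("scene")
print(proj(s,[[.45,-.235,.02]]))
E
```

```text
TL,BL z.01
 [[ 0.5426 -0.2076  0.01  ]
 [ 0.4315 -0.1935  0.01  ]] 0.11207637878587288
0.01 [[0.5357, -0.2715, 0.01], [0.4259, -0.2582, 0.01]] [0.0643 0.065 ] 0.1106
0.02 [[0.534, -0.2691, 0.02], [0.425, -0.256, 0.02]] [0.063  0.0636] 0.1098
0.03 [[0.5323, -0.2668, 0.03], [0.4242, -0.2537, 0.03]] [0.0633 0.0638] 0.1089
0.036 [[0.5313, -0.2653, 0.036], [0.4237, -0.2523, 0.036]] [0.0644 0.0648] 0.1084
rib px ends far,near at z .03,.04 [[[0.4663, -0.2206, 0.03], [0.4305, -0.2191, 0.03], [0.4486, -0.2192, 0.03]], [[0.4651, -0.2186, 0.04], [0.4296, -0.2171, 0.04], [0.4476, -0.2172, 0.04]]]
tray edge [[ 0.6282 -0.2573  0.026 ]
 [ 0.4077 -0.2587  0.026 ]]
grasp pt [ 0.4733 -0.343   0.1162] rot [ 1.7992e+02 -3.0000e-02  1.7668e+02] q7 140.3 turn 0.0032 shift [ 0.0012 -0.0021  0.0792] t 18.25 F [-0.6 -0.3 -0.2] w -0.0
[[305.86152078 190.50124754]]
```

Call:
{"method": "send_rows", "body": {"xyz": [[0,0,-0.03],[0,0,-0.03],[0,0.045,0],[0,0.045,0],[0,0.045,0],[0,0,0],[0,0,0],[0,0,0],[0,0,0],[0,0,0],[0,0,0]], "rotation": [[0,0,0],[0,0,0],[0,0,0],[0,0,0],[0,0,0],[0,0,0.065],[0.116,0,0],[0.116,0,0],[0.117,0,0],[0,0,0],[0,0,0]], "jaw": [0.6,0.6,0.6,0.6,0.6,0.6,0.6,0.6,0.6,0.6,0.6]}}

```text
time_s: 19.4
tool_pos: [0.4811, -0.2087, 0.34]
tool_rot: [-160.2, -0.0, 173.0]
force: [0.7, -0.4, -0.2]
grip_width: 0.052
grasp_force: 0.0
```

```bash
cat >> h.py <<'E'
def tog(g,R2):
    "general: rotvec in tool axes to reach R2, shift of grasp point in present tool axes"
    o=env.get_obs();R=Ro.from_euler("xyz",o["tool_rot"],degrees=True);p=o["tool_pos"]+R.as_matrix()[:,2]*env.grip_depth
    print("gp",p.round(4),"rotvec",(R.inv()*R2).as_rotvec().round(3),"shift",R.inv().apply(np.array(g)-p).round(4),"F",o["force"].round(1),"w",round(o["grip_width"],4))
E
python3 - <<'E'
from h import *
R2=Ro.from_euler("xyz",[180,0,172.8],degrees=True)*Ro.from_rotvec([.349,0,0])
z=R2.as_matrix()[:,2];print(z)
g=np.array([.4466,-.2197,.0395]);tog(g,R2);tog(g-.08*z,R2)
# red/blue regions in the top view for checking the rib position again (dark pixels)
t=cam("top");G=cv2.cvtColor(t["image"],cv2.COLOR_BGR2GRAY)[265:300,385:412];print(G[8:30:2])
E
```

```text
[-0.04285873 -0.33926182 -0.93971514]
gp [ 0.4743 -0.2636  0.1862] rotvec [0.004 0.001 0.003] shift [0.0328 0.0874 0.1244] F [ 0.7 -0.4 -0.2] w 0.052
gp [ 0.4743 -0.2636  0.1862] rotvec [0.004 0.001 0.003] shift [0.0328 0.0877 0.0444] F [ 0.7 -0.4 -0.2] w 0.052
[[69 71 71 72 72 75 75 77 79 78 77 81 84 85 83 84 84 83 86 87 87 87 86 86
  87 86 87]
 [71 72 71 74 73 77 78 77 79 79 80 81 81 84 84 84 84 82 85 85 85 87 86 85
  85 84 87]
 [70 73 75 76 75 77 79 79 79 80 81 83 83 83 86 85 84 84 85 87 86 87 87 87
  84 88 87]
 [71 73 73 76 77 78 76 80 81 80 80 82 84 84 85 85 85 85 85 86 87 85 86 87
  85 85 84]
 [75 72 76 77 76 76 79 80 81 81 83 85 84 86 86 86 84 84 87 84 84 84 84 86
  86 84 84]
 [72 75 76 76 76 79 80 82 81 82 82 83 83 85 85 87 87 85 85 86 86 86 85 86
  85 84 85]
 [74 74 77 74 79 79 79 81 80 82 83 82 86 85 84 87 84 86 85 85 87 84 86 86
  85 86 84]
 [74 74 77 80 77 81 80 78 81 83 82 86 84 83 86 86 85 86 84 87 86 86 85 84
  81 85 83]
 [75 77 78 78 78 79 83 82 82 84 83 85 83 85 85 85 86 87 86 86 85 85 85 84
  86 82 81]
 [76 76 78 77 81 80 82 84 82 86 84 85 83 85 85 86 87 86 84 86 85 87 83 86
  82 83 83]
 [78 78 79 80 81 80 83 82 84 84 84 82 84 86 88 86 86 85 86 85 83 85 85 85
  82 83 84]]
```

Call:
{"method": "send_rows", "body": {"xyz": [[0.011,0.0292,0],[0.011,0.0292,0],[0.0108,0.0292,0.01],[0,0,0.03],[0,0,0.03],[0,0,0.02],[0,0,0.015],[0,0,0.01],[0,0,0],[0,0,0]], "rotation": [[0.004,0,0.003],[0,0,0],[0,0,0],[0,0,0],[0,0,0],[0,0,0],[0,0,0],[0,0,0],[0,0,0],[0,0,0]], "jaw": [0.48,0.48,0.48,0.48,0.48,0.48,0.48,0.48,0.48,0.48], "newtons": 40}}

```text
time_s: 20.45
tool_pos: [0.4541, -0.1642, 0.2026]
tool_rot: [-159.8, 0.1, 172.6]
force: [0.1, 0.0, 0.3]
grip_width: 0.0418
grasp_force: 0.0
```

Call:
{"method": "send_rows", "body": {"xyz": [[0,0,0.005],[0,0,0.004],[0,0,0]], "rotation": [[0,0,0],[0,0,0],[0,0,0]], "jaw": [0.48,0.48,0.48]}}

```text
time_s: 20.75
tool_pos: [0.4545, -0.1664, 0.1947]
tool_rot: [-159.8, 0.1, 172.7]
force: [-3.2, 4.6, 12.5]
grip_width: 0.0419
grasp_force: 6.7
```

Call:
{"method": "send_rows", "body": {"xyz": [[0,0,0],[0,0,0],[0,0,0],[0,0,0],[0,0,0],[0,0,0],[0,0,0],[0,0,0]], "rotation": [[0,0,0],[0,0,0],[0,0,0],[0,0,0],[0,0,0],[0,0,0],[0,0,0],[0,0,0]], "jaw": [0,0,0,0,0,0,0,0]}}

```text
time_s: 21.55
tool_pos: [0.454, -0.1636, 0.1934]
tool_rot: [-160.1, -0.0, 172.8]
force: [-2.2, 12.8, 7.9]
grip_width: 0.0115
grasp_force: 42.8
```

```bash
python3 - <<'E'
from h import *
to([.4466,-.2197,.0395],172.8)
o=env.get_obs();print(o["grasp_force"],o["wrist_torque"])
E
```

```text
grasp pt [ 0.447  -0.2189  0.0397] rot [-1.6007e+02 -4.0000e-02  1.7284e+02] q7 93.4 turn 0.0007 shift [ 0.0003 -0.0008  0.0002] t 21.55 F [-2.2 12.8  7.9] w 0.0115
42.805796876200475 [2.26088294 0.58606015 0.01138373]
```

Call:
{"method": "send_rows", "body": {"xyz": [[0,-0.007,-0.019],[0,-0.01,-0.028],[0,-0.01,-0.028],[0,-0.01,-0.028],[-0.004,-0.017,0.006],[-0.008,-0.033,0.012],[-0.008,-0.033,0.012],[-0.008,-0.033,0.012],[-0.008,-0.033,0.012],[-0.004,-0.017,0.006],[0,0,0]], "rotation": [[0,0,0],[0,0,0],[0,0,0],[0,0,0],[0,0,0],[0,0,0],[0,0,0],[0,0,0],[0,0,0],[0,0,0],[0,0,0]], "jaw": [0,0,0,0,0,0,0,0,0,0,0]}}

```text
time_s: 22.65
tool_pos: [0.4694, -0.349, 0.3045]
tool_rot: [-159.7, 0.1, 172.4]
force: [0.2, 0.7, -1.3]
grip_width: 0.0118
grasp_force: 43.8
```

Call:
{"method": "send_rows", "body": {"xyz": [[0,0,0],[0,0,0],[0,0,0],[0,0,0],[0,0,0],[0,0,0],[0,0,0]], "rotation": [[-0.07,0,0],[-0.07,0,0],[-0.07,0,0],[-0.07,0,0],[-0.069,0,0],[0,0,0],[0,0,0]], "jaw": [0,0,0,0,0,0,0]}}

```text
time_s: 23.35
tool_pos: [0.4707, -0.3455, 0.3041]
tool_rot: [-179.7, 0.0, 172.7]
force: [-0.1, -1.0, -1.0]
grip_width: 0.0119
grasp_force: 43.8
```

```bash
python3 - <<'E'
from h import *
to([.472,-.345,.039],176.5)
t=cam("top");s=cam("scene")
a=t["image"][215:315,400:500];b=s["image"][140:230,220:330]
cv2.imwrite("pics/hold.png",np.hstack([cv2.resize(a,(400,400),interpolation=2),cv2.resize(b,(400,400),interpolation=2)]))
E
```

```text
grasp pt [ 0.4708 -0.3463  0.1406] rot [-1.7972e+02  4.0000e-02  1.7272e+02] q7 130.9 turn -0.0661 shift [-0.0012  0.0014  0.1016] t 23.35 F [-0.1 -1.  -1. ] w 0.0119
```

View pics/hold.png

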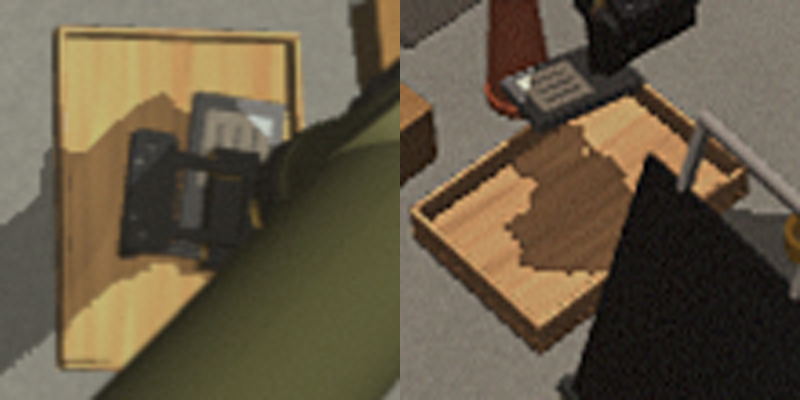

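Call:
{"method": "send_rows", "body": {"xyz": [[0,0.005,0.03],[0,0.005,0.03],[0,0,0.02],[0,0,0.01],[0,0,0.005],[0,0,0.004],[0,0,0.003],[0,0,0]], "rotation": [[0,0,0],[0,0,0],[0,0,0],[0,0,0],[0,0,0],[0,0,0],[0,0,0],[0,0,0]], "jaw": [0,0,0,0,0,0,0,0]}}

```text
time_s: 24.25
tool_pos: [0.4721, -0.3369, 0.2026]
tool_rot: [-179.8, 0.1, 172.7]
force: [-0.7, 0.2, -0.7]
grip_width: 0.0118
grasp_force: 43.8
```

Call:
{"method": "send_rows", "body": {"xyz": [[0,0,0.003],[0,0,0.003],[0,0,0],[0,0,0]], "rotation": [[0,0,0],[0,0,0],[0,0,0],[0,0,0]], "jaw": [0,0,0,0]}}

```text
time_s: 24.65
tool_pos: [0.473, -0.3374, 0.1991]
tool_rot: [-179.8, 0.3, 172.7]
force: [-2.6, 2.9, 14.8]
grip_width: 0.012
grasp_force: 45.9
```

Call:
{"method": "send_rows", "body": {"xyz": [[0,0,0],[0,0,0],[0,0,0],[0,0,0],[0,0,0],[0,0,-0.02],[0,0,-0.05],[0,0,-0.05],[0,0,-0.05],[0,0,-0.05],[0,0,0]], "rotation": [[0,0,0],[0,0,0],[0,0,0],[0,0,0],[0,0,0],[0,0,0],[0,0,0],[0,0,0],[0,0,0],[0,0,0],[0,0,0]], "jaw": [0.45,0.45,0.45,0.45,0.45,0.45,0.45,0.45,0.45,0.45,0.45]}}

```text
time_s: 25.75
tool_pos: [0.4726, -0.3376, 0.4229]
tool_rot: [-179.6, 0.7, 172.7]
force: [0.1, -0.4, -0.1]
grip_width: 0.0392
grasp_force: 0.0
```

```bash
cat > find.py <<'E'
from h import *
import sys
def find(t,k):
    H=hsv(t)
    m={"red":(H[...,1]>120)&((H[...,0]<8)|(H[...,0]>170))&(H[...,2]>60),"blue":(H[...,1]>110)&(H[...,0]>100)&(H[...,0]<130)&(H[...,2]>50)}[k]
    m=m.copy();m[:190]=0;m[330:]=0;m[:,:160]=0;m[:,268:]=0
    m=m.astype(np.uint8)
    b=max(blobs(m,50),key=lambda b:b[0][4])
    cn=max(cv2.findContours(b[2].astype(np.uint8),cv2.RETR_EXTERNAL,cv2.CHAIN_APPROX_NONE)[0],key=len).reshape(-1,2)
    hull=cv2.convexHull(cn).reshape(-1,2)
    W=plane(t,cn,.013)[:,:2]
    # labels side = nose; label centroid (bright, unsaturated inside hull)
    f=np.zeros(m.shape,np.uint8);cv2.fillConvexPoly(f,hull,1)
    lab=(f>0)&(H[...,1]<90)&(H[...,2]>110); lc=np.argwhere(lab)[:,::-1].mean(0); L=plane(t,[lc],.013)[0,:2]
    C=W.mean(0)
    e=(L-C)/np.linalg.norm(L-C)
    for _ in range(3):
        x=(W-L)@e; W2=W[x>-.045]        # leave out the rib end
        r=cv2.minAreaRect((W2*1000).astype(np.float32)); bp=cv2.boxPoints(r)/1000
        d=[(bp[(i+1)%4]-bp[i]) for i in range(4)]; d=[v/np.linalg.norm(v) for v in d]; e=max(d,key=lambda v:v@e)
    p=np.array([-e[1],e[0]]); X=W2@e;Y=W2@p
    px=.5*2.6e-3  # contour runs through pixel centres
    w=Y.max()-Y.min()+2*px; yc=(Y.max()+Y.min())/2; nose=X.max()+px
    org=e*(nose-.055)+p*yc
    yaw=np.degrees(np.arctan2(e[1],e[0]))
    rib=org-.036*e
    lo=(L-org)
    print(k,"org",org.round(4),"yaw",yaw.round(1),"width",w.round(4),"rib",rib.round(4),"label off",[(lo@e).round(4),(lo@p).round(4)],"len",(((W-org)@e).min()).round(4))
    return org,yaw,rib
if __name__=="__main__":
    t=cam("top")
    for k in sys.argv[1:]: find(t,k)
E
python3 - <<'E'
from find import *
t=cam("top")
find(t,"blue");find(t,"red");to([.5,.3,.2],176.5)
crop(t,400,210,500,320,5,"used.png")
G=hsv(t)[215:310,413:480]
m=(G[...,1]<60)
for b in blobs(m,30): print(b[0],b[1])
E
```

```text
blue org [0.5943 0.3446] yaw 177.3 width 0.0659 rib [0.6303 0.3429] label off [np.float64(0.014), np.float64(-0.0007)] len -0.061
red org [0.4331 0.3178] yaw -175.3 width 0.0654 rib [0.469  0.3207] label off [np.float64(0.0162), np.float64(-0.0015)] len -0.0587
grasp pt [ 0.4733 -0.3376  0.256 ] rot [-179.71    0.42  172.68] q7 125.6 turn -0.0667 shift [0.0123 0.6381 0.056 ] t 25.8 F [-0.5 -0.4  0. ] w 0.0391
[   0    0   67   69 1980] [39.49494949 33.16969697]
[  0  52  39  43 119] [12.1512605  86.08403361]
```

```bash
cat >> h.py <<'E'
def sides(W,org,e):
    "yaw from lines fitted on both long sides, and their spacing, centre line"
    for _ in range(3):
        p=np.array([-e[1],e[0]]);x=(W-org)@e;y=(W-org)@p;A=[]
        for s in(1,-1):
            k=(s*y>.024)&(s*y<.040)&(x>-.03)&(x<.045); vx,vy,x0,y0=cv2.fitLine(W[k].astype(np.float32),cv2.DIST_HUBER,0,.001,.001).ravel(); v=np.array([vx,vy]);v*=np.sign(v@e);A.append((v,np.array([x0,y0]),k.sum()))
        e=A[0][0]+A[1][0];e/=np.linalg.norm(e)
    p=np.array([-e[1],e[0]]);ys=[(a[1]-org)@p for a in A]
    print("  sides yaw",[np.degrees(np.arctan2(a[0][1],a[0][0])).round(1) for a in A],"y",np.round(ys,4),[a[2] for a in A]);return e,org+p*np.mean(ys)
E
sed -i 's|^    yaw=np.deg|    e,org=sides(W,org,e);yaw=np.deg|' find.py
python3 - <<'E'
from find import *
t=cam("top");find(t,"blue");find(t,"red")
H=hsv(t);m=(H[...,1]>140)&(H[...,0]>100)&(H[...,0]<130)&(H[...,2]>80);m[:150]=0;m[320:]=0
for st,ce,l in blobs(m,100): print(st,ce.round(1),cv2.minAreaRect(np.argwhere(l)[:,::-1].astype(np.float32)))
E
```

```text
sides yaw [np.float32(176.2), np.float32(177.1)] y [ 0.03   -0.0301] [np.int64(24), np.int64(25)]
blue org [0.5943 0.3447] yaw 176.7 width 0.0659 rib [0.6303 0.3426] label off [np.float64(0.014), np.float64(-0.0005)] len -0.0609
  sides yaw [np.float32(-172.9), np.float32(-175.6)] y [ 0.0279 -0.0312] [np.int64(26), np.int64(26)]
red org [0.433  0.3195] yaw -174.3 width 0.0654 rib [0.4688 0.3231] label off [np.float64(0.0164), np.float64(0.0002)] len -0.0588
[196 208  26  39 460] [209.5 225. ] ((208.93670654296875, 227.2248992919922), (21.212276458740234, 38.393558502197266), 7.594643592834473)
```

Call:
{"method": "send_rows", "body": {"xyz": [[0.0073,0.0447,0],[0.0073,0.0447,0],[0.0073,0.0447,0],[0.0073,0.0447,0],[0.0073,0.0447,0],[0.0073,0.0447,0],[0.0073,0.0447,0],[0.0073,0.0447,0],[0.0073,0.0447,0],[0.0073,0.0447,0],[0.0073,0.0447,0],[0.0073,0.0447,0],[0.0073,0.0447,0],[0,0,0],[0,0,0]], "rotation": [[0,0,0],[0,0,0],[0,0,0],[0,0,0],[0,0,0],[0,0,0],[0,0,0],[0,0,0],[0,0,0],[0,0,0],[0,0,0],[0,0,0],[0,0,0],[0,0,-0.07],[0,0,0]], "jaw": [0.5,0.5,0.5,0.5,0.5,0.5,0.5,0.5,0.5,0.5,0.5,0.5,0.5,0.5,0.5]}}

```text
time_s: 27.35
tool_pos: [0.4508, 0.254, 0.4111]
tool_rot: [-179.5, -0.2, 176.9]
force: [0.5, -1.5, -0.7]
grip_width: 0.0436
grasp_force: 0.0
```

```bash
python3 - <<'E'
from find import *
t=cam("top");
to([.6303,.3426,.1],176.7)
# used cassette in the tray
crop(t,400,205,500,325,5,"used.png")
G=cv2.cvtColor(t["image"],cv2.COLOR_BGR2HSV); m=((G[...,1]<70)&(G[...,2]<110)); m[:215]=0;m[310:]=0;m[:,:416]=0;m[:,474:]=0
for b in blobs(m,100): print(b[0],b[1],plane(t,[b[1]],.015)); r=cv2.minAreaRect(np.argwhere(b[2])[:,::-1].astype(np.float32));print(plane(t,cv2.boxPoints(r),.015).round(3))
E
python3 find.py blue
```

```text
grasp pt [0.451  0.2514 0.2482] rot [-1.7958e+02 -1.1000e-01  1.7664e+02] q7 55.1 turn -0.0011 shift [-0.1738  0.1013  0.1482] t 27.4 F [ 0.6 -0.3  0.5] w 0.0438
[438 269  10  14 100] [442.97 275.22] [[ 0.47515156 -0.34272033  0.015     ]]
[[ 0.456 -0.328  0.015]
 [ 0.495 -0.332  0.015]
 [ 0.494 -0.357  0.015]
 [ 0.454 -0.352  0.015]]
  sides yaw [np.float32(177.5), np.float32(-173.4)] y [ 0.0297 -0.0281] [np.int64(25), np.int64(11)]
blue org [0.6049 0.3434] yaw -178.0 width 0.0659 rib [0.6408 0.3447] label off [np.float64(0.0149), np.float64(0.0038)] len -0.0507
```

Call:
{"method": "send_rows", "body": {"xyz": [[-0.0435,0.0253,0],[-0.0435,0.0253,0],[-0.0435,0.0253,0],[-0.0433,0.0254,0],[0,0,0.045],[0,0,0.045],[0,0,0.04],[0,0,0],[0,0,0]], "rotation": [[0,0,0],[0,0,0],[0,0,0],[0,0,0],[0,0,0],[0,0,0],[0,0,0],[0,0,0],[0,0,0]], "jaw": [0.5,0.5,0.5,0.5,0.5,0.5,0.5,0.5,0.5]}}

```text
time_s: 28.35
tool_pos: [0.6306, 0.3414, 0.2837]
tool_rot: [-179.7, 0.0, 176.5]
force: [-1.1, 0.9, 0.9]
grip_width: 0.0433
grasp_force: 0.0
```

```bash
python3 - <<'E'
from h import *
R2=Ro.from_euler("xyz",[180,0,176.7],degrees=True)
tog([.6303,.3426,.034],R2)
s=cam("scene");H=hsv(s);m=(H[...,1]>140)&(H[...,0]>100)&(H[...,0]<130)&(H[...,2]>60);m[:280]=0;m[360:]=0;m[:,:370]=0;m[:,500:]=0
for b in blobs(m,60): print(b[0],b[1].round(1))
i=cv2.imread("pics/scene0.png");H=cv2.cvtColor(i,40);m=(H[...,1]>140)&(H[...,0]>100)&(H[...,0]<130)&(H[...,2]>60);m[:280]=0;m[360:]=0;m[:,:370]=0;m[:,500:]=0
for b in blobs(m,60): print("t0",b[0],b[1].round(1))
E
```

```text
gp [0.6305 0.3406 0.1203] rotvec [-0.005  0.    -0.003] shift [0.0004 0.0024 0.0862] F [-1.1  0.9  0.9] w 0.0433
[393 311  19  21 129] [402.2 321.6]
[402 314  35  26 215] [417.  328.4]
t0 [392 304  45  36 456] [412.2 323.6]
```

Call:
{"method": "send_rows", "body": {"xyz": [[0,0.0015,0.03],[0,0,0.03],[0,0,0.015],[0,0,0.007],[0,0,0.004],[0,0,0],[0,0,0],[0,0,0],[0,0,0],[0,0,0],[0,0,0],[0,0,0],[0,0,0],[0,0,0]], "rotation": [[-0.005,0,-0.003],[0,0,0],[0,0,0],[0,0,0],[0,0,0],[0,0,0],[0,0,0],[0,0,0],[0,0,0],[0,0,0],[0,0,0],[0,0,0],[0,0,0],[0,0,0]], "jaw": [0.5,0.5,0.5,0.5,0.5,0.5,0,0,0,0,0,0,0,0], "newtons": 50}}

```text
time_s: 29.8
tool_pos: [0.6304, 0.3441, 0.1977]
tool_rot: [179.9, 0.1, 176.9]
force: [0.1, 0.3, 2.1]
grip_width: 0.0113
grasp_force: 50.0
```

```bash
python3 - <<'E'
from h import *
tog([.6303,.3426,.034],Ro.from_euler("xyz",[180,0,176.7],degrees=True));print(env.get_obs()["grasp_force"])
E
```

```text
gp [0.6306 0.3442 0.0342] rotvec [0.001 0.001 0.003] shift [ 0.0002 -0.0016  0.0002] F [0.1 0.3 2.1] w 0.0113
50.000469451770186
```

Call:
{"method": "send_rows", "body": {"xyz": [[0,0,-0.02],[0,0,-0.04],[0,0,-0.045],[0.0366,-0.0242,0],[0.0366,-0.0242,0],[0.0366,-0.0242,0],[0.0366,-0.0242,0],[0.0366,-0.0242,0],[0,0,0],[0,0,0],[0,0,0],[0,0,0],[0,0,0],[0,0,0],[0,0,0],[0,0,0],[0,0,0],[0,0,0],[0,0,0],[0,0,0]], "rotation": [[0,0,0],[0,0,0],[0,0,0],[0,0,0],[0,0,0],[0,0,0],[0,0,0],[0,0,0],[0,0,0.143],[0,0,0.143],[0,0,0.143],[0,0,0.143],[0,0,0.143],[0,0,0.143],[0,0,0.143],[0,0,0.143],[0,0,0.143],[0,0,0.143],[0,0,0.143],[0,0,0]], "jaw": [0,0,0,0,0,0,0,0,0,0,0,0,0,0,0,0,0,0,0,0]}}

```text
time_s: 31.8
tool_pos: [0.4408, 0.2331, 0.3022]
tool_rot: [180.0, -0.1, 86.7]
force: [-0.6, 0.6, -0.4]
grip_width: 0.0117
grasp_force: 50.0
```

Call:
{"method": "send_rows", "body": {"xyz": [[0,0,0],[0,0,0],[0,0,0],[0,0,0],[0,0,0],[0,0,0],[0,0,0],[0,0,0],[0,0,0],[0,0,0],[0,0,0],[0,0,0]], "rotation": [[0,0,0.143],[0,0,0.143],[0,0,0.143],[0,0,0.143],[0,0,0.143],[0,0,0.143],[0,0,0.143],[0,0,0.143],[0,0,0.143],[0,0,0.143],[0,0,0.143],[0,0,0]], "jaw": [0,0,0,0,0,0,0,0,0,0,0,0]}}

```text
time_s: 33.0
tool_pos: [0.4408, 0.2331, 0.3022]
tool_rot: [-179.9, -0.0, -3.3]
force: [0.5, 0.1, -0.8]
grip_width: 0.0114
grasp_force: 50.0
```

```bash
python3 - <<'E'
from h import *
to([*rw(-.184,-.078),.085],-3.45)
print(env.get_obs()["grasp_force"], rw(-.184,-.078))
E
```

```text
grasp pt [0.4409 0.2332 0.1387] rot [-1.7995e+02 -3.0000e-02 -3.2500e+00] q7 -121.4 turn 0.0034 shift [0.0059 0.3191 0.0537] t 33.0 F [ 0.5  0.1 -0.8] w 0.0114
50.00159829854965 [ 0.42758141 -0.08562158]
```

Call:
{"method": "send_rows", "body": {"xyz": [[0.0008,0.02,0],[0.0008,0.0427,0],[0.0008,0.0427,0],[0.0008,0.0427,0],[0.0008,0.0427,0],[0.0009,0.0427,0],[0.001,0.0427,0],[0,0.0427,0],[0,0,0.03],[0,0,0.024],[0,0,0],[0,0,0]], "rotation": [[0,0,0.0034],[0,0,0],[0,0,0],[0,0,0],[0,0,0],[0,0,0],[0,0,0],[0,0,0],[0,0,0],[0,0,0],[0,0,0],[0,0,0]], "jaw": [0,0,0,0,0,0,0,0,0,0,0,0]}}

```text
time_s: 34.2
tool_pos: [0.4265, -0.0859, 0.2481]
tool_rot: [-180.0, 0.0, -3.5]
force: [0.4, -0.2, -1.0]
grip_width: 0.0117
grasp_force: 50.0
```

```bash
python3 - <<'E'
from h import *
tog([*rw(-.184,-.078),.0632],Ro.from_euler("xyz",[180,0,-3.45],degrees=True))
E
```

```text
gp [ 0.4264 -0.0859  0.0846] rotvec [-0.     0.    -0.001] shift [ 0.0011 -0.0003  0.0214] F [ 0.4 -0.2 -1. ] w 0.0117
```

Call:
{"method": "send_rows", "body": {"xyz": [[0,-0.0007,0.012],[0,0,0.0085],[0.005,0,0],[0.007,0,0],[0.007,0,0],[0.007,0,0],[0,0,0]], "rotation": [[0,0,0],[0,0,0],[0,0,0],[0,0,0],[0,0,0],[0,0,0],[0,0,0]], "jaw": [0,0,0,0,0,0,0]}}

```text
time_s: 34.9
tool_pos: [0.4543, -0.0864, 0.2279]
tool_rot: [180.0, -0.1, -3.6]
force: [0.2, -1.0, 0.5]
grip_width: 0.0119
grasp_force: 50.0
```

Call:
{"method": "send_rows", "body": {"xyz": [[0.003,0,0.0015],[0.007,0,0],[0.007,0,0],[0.006,0,0],[0,0,0]], "rotation": [[0,0,0],[0,0,0],[0,0,0],[0,0,0],[0,0,0]], "jaw": [0,0,0,0,0]}}

```text
time_s: 35.4
tool_pos: [0.4769, -0.0878, 0.2262]
tool_rot: [180.0, -0.1, -3.6]
force: [-0.0, 0.9, -0.5]
grip_width: 0.0113
grasp_force: 50.0
```

Call:
{"method": "send_rows", "body": {"xyz": [[0.003,0,0],[0.003,0,0],[0.002,0,0],[0.002,0,0],[0,0,0]], "rotation": [[0,0,0],[0,0,0],[0,0,0],[0,0,0],[0,0,0]], "jaw": [0,0,0,0,0]}}

```text
time_s: 35.9
tool_pos: [0.4861, -0.0883, 0.2261]
tool_rot: [-179.9, -0.1, -3.6]
force: [-0.2, 0.2, -1.3]
grip_width: 0.0115
grasp_force: 50.0
```

Call:
{"method": "send_rows", "body": {"xyz": [[0.002,0,0],[0.002,0,0],[0,0,0],[0,0,0]], "rotation": [[0,0,0],[0,0,0],[0,0,0],[0,0,0]], "jaw": [0,0,0,0]}}

```text
time_s: 36.3
tool_pos: [0.4899, -0.0886, 0.226]
tool_rot: [-179.9, -0.0, -3.6]
force: [0.2, 0.2, -0.9]
grip_width: 0.0109
grasp_force: 50.0
```

Call:
{"method": "send_rows", "body": {"xyz": [[0.0015,0,0],[0.0015,0,0],[0,0,0]], "rotation": [[0,0,0],[0,0,0],[0,0,0]], "jaw": [0,0,0]}}

```text
time_s: 36.6
tool_pos: [0.4931, -0.0888, 0.2261]
tool_rot: [-180.0, -0.1, -3.6]
force: [0.4, 0.4, -1.5]
grip_width: 0.0116
grasp_force: 50.0
```

```bash
python3 - <<'E'
from h import *
s=cam("scene");t=cam("top")
print(env.get_obs()["force"],env.get_obs()["tool_pos"])
a=t["image"][225:300,310:385];b=s["image"][150:250,260:360]
cv2.imwrite("pics/ins.png",np.hstack([cv2.resize(a,(400,400),interpolation=2),cv2.resize(b,(400,400),interpolation=2)]))
H=hsv(t);m=(H[...,1]>110)&(H[...,0]>100)&(H[...,0]<130)&(H[...,2]>50);m[:230]=0;m[310:]=0;m[:,:320]=0;m[:,400:]=0
for b in blobs(m,8): print(b[0],b[1])
print("pred slab rear corners px",proj(t,[[*rw(-.145,-.078+s),.04] for s in(.031,-.031)]).round(1).tolist(), proj(t,[[*rw(-.143,-.078),.07]]))
E
```

```text
[-0.23104875 -0.12918634 -0.51632231] [ 0.49290172 -0.08880647  0.22604517]
pred slab rear corners px [[345.2, 273.7], [367.1, 275.7]] [[357.22682969 272.74161685]]
```

Call:
{"method": "send_rows", "body": {"xyz": [[0.0015,0,0],[0.0015,0,0],[0,0,0]], "rotation": [[0,0,0],[0,0,0],[0,0,0]], "jaw": [0,0,0]}}

```text
time_s: 37.0
tool_pos: [0.4947, -0.0889, 0.2255]
tool_rot: [-179.9, 0.2, -3.6]
force: [-5.4, 0.9, 1.5]
grip_width: 0.0116
grasp_force: 50.0
```

Call:
{"method": "send_rows", "body": {"xyz": [[0.001,0,0],[0.001,0,0],[0,0,0]], "rotation": [[0,0,0],[0,0,0],[0,0,0]], "jaw": [0,0,0]}}

```text
time_s: 37.3
tool_pos: [0.4954, -0.089, 0.225]
tool_rot: [-179.9, 0.4, -3.6]
force: [-9.0, 1.3, 3.1]
grip_width: 0.0119
grasp_force: 50.0
```

Call:
{"method": "send_rows", "body": {"xyz": [[-0.0015,0,0],[0,0,0],[0,0,0],[0,0,0],[0,0,0],[0,0,0],[0,0,-0.03],[0,0,-0.04],[-0.02,0,-0.05],[-0.02,0,-0.05],[0,-0.045,0],[0,-0.045,0],[0,-0.045,0],[0,-0.045,0],[0,-0.045,0],[0,-0.045,0],[0,-0.045,0],[0,0,0]], "rotation": [[0,0,0],[0,0,0],[0,0,0],[0,0,0],[0,0,0],[0,0,0],[0,0,0],[0,0,0],[0,0,0],[0,0,0],[0,0,0],[0,0,0],[0,0,0],[0,0,0],[0,0,0],[0,0,0],[0,0,0],[0,0,0]], "jaw": [0,0.4,0.4,0.4,0.4,0.4,0.4,0.4,0.4,0.4,0.4,0.4,0.4,0.4,0.4,0.4,0.4,0.4]}}

```text
time_s: 39.1
tool_pos: [0.4774, 0.2351, 0.3885]
tool_rot: [-179.9, -0.0, -3.0]
force: [0.4, 0.9, -0.8]
grip_width: 0.0347
grasp_force: 0.0
```

```bash
python3 - <<'E'
from find import *
t=cam("top")
print(proj(t,[[*rw(-.145,-.078+s),.04] for s in(.031,-.031)]).round(1).tolist())
H=hsv(t);m=(H[...,1]>110)&(H[...,0]>100)&(H[...,0]<130)&(H[...,2]>50);m[:230]=0;m[310:]=0;m[:,:320]=0;m[:,400:]=0
for b in blobs(m,8):
    print(b[0],b[1].round(1));ys,xs=np.nonzero(b[2]); print([(c,ys[xs==c].max()) for c in range(xs.min(),xs.max()+1,2)])
    for z in (.04,.07): 
        for uv in ([xs.min(),ys[xs<=xs.min()+1].max()+.5],[xs.max(),ys[xs>=xs.max()-1].max()+.5],[357,ys[abs(xs-357)<2].max()+.5]): print(z,uv,(RR.T@(plane(t,[uv],z)[0,:2]-RO)).round(4))
t0=cv2.imread("pics/top0.png");crop(t,325,235,390,290,9,"ins2.png")
find(t,"red");to([.469,.321,.1],-174)
E
```

```text
[[345.2, 273.7], [367.1, 275.7]]
[345 254  23  21 363] [356.2 265.5]
[(345, np.int64(272)), (347, np.int64(273)), (349, np.int64(273)), (351, np.int64(273)), (353, np.int64(273)), (355, np.int64(273)), (357, np.int64(274)), (359, np.int64(274)), (361, np.int64(274)), (363, np.int64(274)), (365, np.int64(274)), (367, np.int64(266))]
0.04 [np.int64(345), np.float64(273.5)] [-0.1444 -0.0463]
0.04 [np.int64(367), np.float64(274.5)] [-0.1416 -0.1086]
0.04 [357, np.float64(274.5)] [-0.1442 -0.0804]
0.07 [np.int64(345), np.float64(273.5)] [-0.1481 -0.0445]
0.07 [np.int64(367), np.float64(274.5)] [-0.1454 -0.1053]
0.07 [357, np.float64(274.5)] [-0.1479 -0.0777]Traceback (most recent call last):
  File "<stdin>", line 10, in <module>
  File "find.py", line 8, in find
    b=max(blobs(m,50),key=lambda b:b[0][4])
ValueError: max() iterable argument is empty
```

View pics/ins2.png

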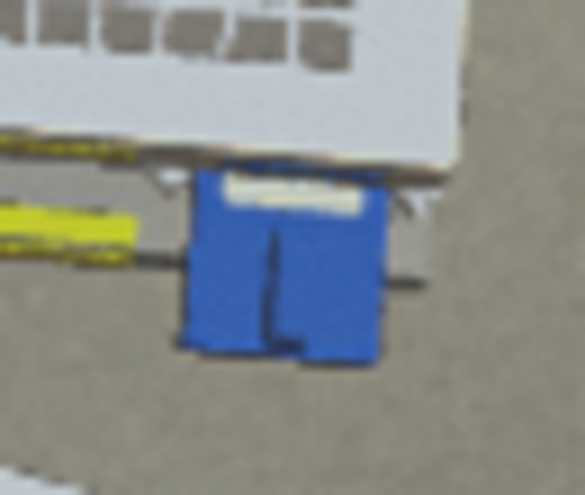

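Blue's rear edge is at reader x = −0.144, against −0.145 expected, so it is fully home (rear edge at ins2 row ~355, label half inside). Next I move the arm aside to see red.

Call:
{"method": "send_rows", "body": {"xyz": [[0,0.045,0],[0,0.045,0],[0,0.045,0],[0,0.045,0],[0,0.045,0],[0,0,0]], "rotation": [[0,0,0],[0,0,0],[0,0,0],[0,0,0],[0,0,0],[0,0,0]], "jaw": [0.4,0.4,0.4,0.4,0.4,0.4]}}

```text
time_s: 39.75
tool_pos: [0.4641, -0.0055, 0.3891]
tool_rot: [-179.9, -0.1, -4.3]
force: [0.3, 0.7, 0.8]
grip_width: 0.035
grasp_force: 0.0
```

```bash
python3 - <<'E'
from find import *
t=cam("top");s=cam("scene")
org,yaw,rib=find(t,"red")
# project the estimate's slab corners beside the mask extents, both views
e=np.array([np.cos(np.radians(yaw)),np.sin(np.radians(yaw))]);p=np.array([-e[1],e[0]])
for n,c in(("top",t),("scene",s)):
    H=hsv(c);m=(H[...,1]>120)&((H[...,0]<8)|(H[...,0]>170))&(H[...,2]>60)
    if n=="top": m[:190]=0;m[330:]=0;m[:,:160]=0;m[:,262:]=0
    else: m[:250]=0;m[330:]=0;m[:,:410]=0;m[:,490:]=0
    b=max(blobs(m,50),key=lambda b:b[0][4]);ys,xs=np.nonzero(b[2])
    print(n,b[0],"mask min/max",xs.min(),xs.max(),ys.min(),ys.max())
    P=[[*(org+x*e+y*p),.013] for x in(.055,-.055) for y in(.031,-.031)]+[[*(org+x*e+y*p),.043] for x in(-.019,-.053) for y in(.006,-.006)]
    q=proj(c,P);print("pred",q.min(0).round(1),q.max(0).round(1),q.round(0).tolist())
    if n=="top": print([(v,xs[ys==v].min(),xs[ys==v].max()) for v in range(ys.min(),ys.max()+1)])
E
```

```text
sides yaw [np.float32(-172.9), np.float32(-175.6)] y [ 0.0279 -0.0312] [np.int64(26), np.int64(26)]
red org [0.433  0.3195] yaw -174.3 width 0.0654 rib [0.4688 0.3231] label off [np.float64(0.0161), np.float64(-0.0)] len -0.059
top [202 263  24  40 529] mask min/max 202 225 263 302
pred [202.1 263.3] [224.7 303.1] [[225.0, 302.0], [203.0, 303.0], [223.0, 263.0], [202.0, 265.0], [213.0, 275.0], [209.0, 276.0], [213.0, 263.0], [208.0, 264.0]]
[(263, np.int64(210), np.int64(222)), (264, np.int64(208), np.int64(223)), (265, np.int64(203), np.int64(223)), (266, np.int64(202), np.int64(223)), (267, np.int64(202), np.int64(223)), (268, np.int64(202), np.int64(223)), (269, np.int64(202), np.int64(223)), (270, np.int64(202), np.int64(223)), (271, np.int64(203), np.int64(223)), (272, np.int64(202), np.int64(223)), (273, np.int64(202), np.int64(223)), (274, np.int64(203), np.int64(223)), (275, np.int64(203), np.int64(223)), (276, np.int64(203), np.int64(223)), (277, np.int64(203), np.int64(223)), (278, np.int64(203), np.int64(223)), (279, np.int64(203), np.int64(223)), (280, np.int64(203), np.i
[... 344 characters left out ...]
 (290, np.int64(203), np.int64(224)), (291, np.int64(203), np.int64(224)), (292, np.int64(203), np.int64(224)), (293, np.int64(203), np.int64(224)), (294, np.int64(203), np.int64(224)), (295, np.int64(204), np.int64(224)), (296, np.int64(204), np.int64(224)), (297, np.int64(204), np.int64(224)), (298, np.int64(204), np.int64(225)), (299, np.int64(204), np.int64(225)), (300, np.int64(204), np.int64(225)), (301, np.int64(204), np.int64(223)), (302, np.int64(204), np.int64(212))]
scene [425 268  39  34 477] mask min/max 425 463 268 301
pred [424.6 265.5] [464.3 299.3] [[446.0, 266.0], [464.0, 276.0], [425.0, 288.0], [444.0, 299.0], [441.0, 278.0], [444.0, 280.0], [434.0, 285.0], [438.0, 287.0]]
```

Call:
{"method": "send_rows", "body": {"xyz": [[0,0,0],[0,0,0],[0,-0.045,0],[0,-0.045,0],[0,-0.045,0],[0,-0.045,0],[0,-0.045,0],[0,-0.045,0],[0,-0.045,0],[0,0,0.04],[0,0,0.04],[0,0,0.02],[0,0,0],[0,0,0]], "rotation": [[0,0,-0.087],[0,0,-0.087],[0,0,0],[0,0,0],[0,0,0],[0,0,0],[0,0,0],[0,0,0],[0,0,0],[0,0,0],[0,0,0],[0,0,0],[0,0,0],[0,0,0]], "jaw": [0.5,0.5,0.5,0.5,0.5,0.5,0.5,0.5,0.5,0.5,0.5,0.5,0.5,0.5]}}

```text
time_s: 41.25
tool_pos: [0.4297, 0.3168, 0.2894]
tool_rot: [-180.0, -0.0, 6.4]
force: [1.2, -0.0, -0.6]
grip_width: 0.0434
grasp_force: 0.0
```

```bash
python3 - <<'E'
from h import *
tog([.472,.323,.034],Ro.from_euler("xyz",[180,0,5.7],degrees=True))
s=cam("scene");H=hsv(s);m=(H[...,1]>120)&((H[...,0]<8)|(H[...,0]>170))&(H[...,2]>60);m[:250]=0;m[330:]=0;m[:,:410]=0;m[:,490:]=0
for b in blobs(m,20): print(b[0],b[1].round(1))
E
```

```text
gp [0.4298 0.3169 0.1259] rotvec [-0.    -0.001  0.013] shift [ 0.0425 -0.0013  0.0919] F [ 1.2 -0.  -0.6] w 0.0434
[425 268  39  34 499] [442.6 285.9]
```

Red is still at 425..463, 268..301 in the scene view, so it has not moved. Descend and grasp.

Call:
{"method": "send_rows", "body": {"xyz": [[0.0425,-0.0013,0],[0,0,0.03],[0,0,0.03],[0,0,0.02],[0,0,0.007],[0,0,0.004],[0,0,0],[0,0,0],[0,0,0],[0,0,0],[0,0,0],[0,0,0],[0,0,0],[0,0,0],[0,0,0]], "rotation": [[0,0,0.013],[0,0,0],[0,0,0],[0,0,0],[0,0,0],[0,0,0],[0,0,0],[0,0,0],[0,0,0],[0,0,0],[0,0,0],[0,0,0],[0,0,0],[0,0,0],[0,0,0]], "jaw": [0.5,0.5,0.5,0.5,0.5,0.5,0.5,0,0,0,0,0,0,0,0], "newtons": 50}}

```text
time_s: 42.8
tool_pos: [0.4721, 0.3225, 0.1985]
tool_rot: [-179.9, -0.1, 5.6]
force: [-0.5, 0.6, 2.4]
grip_width: 0.0118
grasp_force: 50.0
```

Call:
{"method": "send_rows", "body": {"xyz": [[0,0,-0.02],[0,0,-0.04],[0,0,-0.045],[0,0,0],[0,0,0],[0,0,0],[0,0,0],[0,0,0],[0,0,0],[0,0,0],[0,0,0],[0,0,0],[0,0,0],[0,0,0]], "rotation": [[0,0,0],[0,0,0],[0,0,0],[0,0,-0.1421],[0,0,-0.1421],[0,0,-0.1421],[0,0,-0.1421],[0,0,-0.1421],[0,0,-0.1421],[0,0,-0.1421],[0,0,-0.1421],[0,0,-0.1421],[0,0,-0.1421],[0,0,-0.1421]], "jaw": [0,0,0,0,0,0,0,0,0,0,0,0,0,0]}}

```text
time_s: 44.2
tool_pos: [0.4718, 0.3217, 0.3026]
tool_rot: [-180.0, 0.0, 95.5]
force: [0.0, -0.4, -1.6]
grip_width: 0.0118
grasp_force: 50.0
```

Call:
{"method": "send_rows", "body": {"xyz": [[0,0,0],[0,0,0],[0,0,0],[0,0,0],[0,0,0],[0,0,0],[0,0,0],[0,0,0],[0,0,0],[0,0,0],[0,0,0]], "rotation": [[0,0,-0.1421],[0,0,-0.1421],[0,0,-0.1421],[0,0,-0.1421],[0,0,-0.1421],[0,0,-0.1421],[0,0,-0.1421],[0,0,-0.1421],[0,0,-0.1421],[0,0,-0.1421],[0,0,0]], "jaw": [0,0,0,0,0,0,0,0,0,0,0]}}

```text
time_s: 45.3
tool_pos: [0.4719, 0.3217, 0.3026]
tool_rot: [-180.0, -0.0, 176.6]
force: [-0.5, 0.1, -1.4]
grip_width: 0.0117
grasp_force: 50.0
```

```bash
python3 - <<'E'
from h import *
tog([*rw(-.186,.078),.085],Ro.from_euler("xyz",[180,0,176.45],degrees=True));print(env.get_obs()["grasp_force"],env.get_obs()["time_s"],rw(-.186,.078),np.linalg.norm(rw(-.186,.078)))
E
```

```text
gp [0.4718 0.3217 0.1391] rotvec [-0.    -0.     0.003] shift [ 0.0218 -0.2532  0.0541] F [-0.5  0.1 -1.4] w 0.0117
49.9875826947391 45.3 [0.43510871 0.07020954] 0.4407368517689656
```

Call:
{"method": "send_rows", "body": {"xyz": [[0.0036,-0.03,0],[0.0036,-0.045,0],[0.0036,-0.045,0],[0.0036,-0.045,0],[0.0036,-0.045,0],[0.0038,-0.0427,0],[0,0,0.03],[0,0,0.024],[0,0,0],[0,0,0]], "rotation": [[0,0,0.003],[0,0,0],[0,0,0],[0,0,0],[0,0,0],[0,0,0],[0,0,0],[0,0,0],[0,0,0],[0,0,0]], "jaw": [0,0,0,0,0,0,0,0,0,0]}}

```text
time_s: 46.3
tool_pos: [0.4346, 0.0713, 0.2491]
tool_rot: [180.0, -0.0, 176.3]
force: [0.7, -0.3, 0.4]
grip_width: 0.0117
grasp_force: 50.0
```

```bash
python3 - <<'E'
from h import *
g=rw(-.186,.078);g[1]+=.0006
tog([*g,.0632],Ro.from_euler("xyz",[180,0,176.45],degrees=True));print(env.get_obs()["grasp_force"])
E
```

```text
gp [0.4346 0.0714 0.0856] rotvec [ 0.    -0.    -0.002] shift [-0.0006 -0.0005  0.0224] F [ 0.7 -0.3  0.4] w 0.0117
49.989694794639945
```

Call:
{"method": "send_rows", "body": {"xyz": [[0,-0.0005,0.012],[0,0,0.0102],[0,0,0],[-0.006,0,0],[-0.007,0,0],[-0.007,0,0],[-0.007,0,0],[0,0,0]], "rotation": [[0,0,-0.002],[0,0,0],[0,0,0],[0,0,0],[0,0,0],[0,0,0],[0,0,0],[0,0,0]], "jaw": [0,0,0,0,0,0,0,0]}}

```text
time_s: 47.1
tool_pos: [0.4628, 0.0691, 0.2271]
tool_rot: [180.0, 0.1, 176.5]
force: [-0.2, -0.5, -1.6]
grip_width: 0.0117
grasp_force: 50.0
```

Call:
{"method": "send_rows", "body": {"xyz": [[-0.006,0,0],[-0.007,0,0],[-0.007,0,0],[-0.005,0,0],[0,0,0]], "rotation": [[0,0,0],[0,0,0],[0,0,0],[0,0,0],[0,0,0]], "jaw": [0,0,0,0,0]}}

```text
time_s: 47.6
tool_pos: [0.4873, 0.0676, 0.2269]
tool_rot: [180.0, 0.1, 176.5]
force: [-0.1, 0.1, -1.0]
grip_width: 0.0121
grasp_force: 50.0
```

Call:
{"method": "send_rows", "body": {"xyz": [[-0.003,0,0],[-0.003,0,0],[-0.0015,0,0],[-0.0015,0,0],[0,0,0]], "rotation": [[0,0,0],[0,0,0],[0,0,0],[0,0,0],[0,0,0]], "jaw": [0,0,0,0,0]}}

```text
time_s: 48.1
tool_pos: [0.4957, 0.0671, 0.2269]
tool_rot: [179.9, 0.1, 176.5]
force: [0.3, 0.2, -1.6]
grip_width: 0.0118
grasp_force: 50.0
```

Call:
{"method": "send_rows", "body": {"xyz": [[-0.0015,0,0],[-0.0015,0,0],[-0.001,0,0],[0,0,0]], "rotation": [[0,0,0],[0,0,0],[0,0,0],[0,0,0]], "jaw": [0,0,0,0]}}

```text
time_s: 48.5
tool_pos: [0.4996, 0.067, 0.2268]
tool_rot: [179.9, 0.0, 176.6]
force: [-0.7, -0.5, -1.2]
grip_width: 0.0119
grasp_force: 50.0
```

Call:
{"method": "send_rows", "body": {"xyz": [[-0.0015,0,0],[-0.0015,0,0],[-0.001,0,0],[0,0,0]], "rotation": [[0,0,0],[0,0,0],[0,0,0],[0,0,0]], "jaw": [0,0,0,0]}}

```text
time_s: 48.9
tool_pos: [0.5012, 0.067, 0.2259]
tool_rot: [180.0, -0.4, 176.6]
force: [-8.3, 0.8, 3.8]
grip_width: 0.0115
grasp_force: 50.0
```

Call:
{"method": "send_rows", "body": {"xyz": [[-0.001,0,0],[0,0,0],[0.002,0,0],[0,0,0],[0,0,0],[0,0,0],[0,0,0],[0,0,0],[0,0,-0.03],[0,0,-0.04],[0.02,0,-0.05],[0,0.045,0],[0,0.045,0],[0,0.045,0],[0,0.045,0],[0,0.045,0],[0,0,0]], "rotation": [[0,0,0],[0,0,0],[0,0,0],[0,0,0],[0,0,0],[0,0,0],[0,0,0],[0,0,0],[0,0,0],[0,0,0],[0,0,0],[0,0,0],[0,0,0],[0,0,0],[0,0,0],[0,0,0],[0,0,0]], "jaw": [0,0,0,0.4,0.4,0.4,0.4,0.4,0.4,0.4,0.4,0,0,0,0,0,0]}}

```text
time_s: 50.6
tool_pos: [0.4955, 0.3, 0.343]
tool_rot: [179.8, 0.0, 177.1]
force: [-0.1, 0.6, 0.2]
grip_width: 0.0016
grasp_force: 0.0
```

```bash
python3 - <<'E'
from h import *
t=cam("top");s=cam("scene");H=hsv(t)
m=(H[...,1]>120)&((H[...,0]<8)|(H[...,0]>170))&(H[...,2]>60);m[:230]=0;m[310:]=0;m[:,:270]=0;m[:,400:]=0
for b in blobs(m,20):
    ys,xs=np.nonzero(b[2]);print("red",b[0]);[print(c,(RR.T@(plane(t,[[c,ys[xs==c].max()+.5]],.04)[0,:2]-RO)).round(4)) for c in range(xs.min()+1,xs.max(),4)]
m=(H[...,1]>110)&(H[...,0]>100)&(H[...,0]<130)&(H[...,2]>50);m[:230]=0;m[310:]=0;m[:,:320]=0;m[:,400:]=0
for b in blobs(m,20):
    ys,xs=np.nonzero(b[2]);print("blue",b[0]);[print(c,(RR.T@(plane(t,[[c,ys[xs==c].max()+.5]],.04)[0,:2]-RO)).round(4)) for c in range(xs.min()+1,xs.max(),6)]
c=[]
for n,cm in(("t",t),("s",s)):
    h=hsv(cm);m=(h[...,0]>50)&(h[...,0]<90)&(h[...,1]>100)&(h[...,2]>60)
    if n=="t": m[:,:268]=0;m[:,290:]=0;m[:230]=0;m[262:]=0
    else: m[:245]=0;m[266:]=0;m[:,:362]=0;m[:,384:]=0
    b=[x for x in blobs(m,20)];print(n,[(x[0],x[1].round(1)) for x in b]); c.append(max(b,key=lambda x:x[0][4])[1])
print("button",tri(t,c[0],s,c[1]), plane(t,[c[0]],.066))
to([*tri(t,c[0],s,c[1])[0][:2],.1])
G=cv2.cvtColor(s["image"],6)
print([ (a,barpix(s,a).tolist()) for a in(55,60,65)]); cv2.imwrite("pics/b.png",s["image"][150:215,290:360])
# steel bar pixels against the row of its left end
print(G[180:202:2,326:346])
E
```

```text
red [291 248  23  23 387]
292 [-0.1438  0.1041]
296 [-0.1428  0.0928]
300 [-0.1446  0.0813]
304 [-0.1436  0.07  ]
308 [-0.1426  0.0588]
312 [-0.1359  0.048 ]
blue [346 254  23  22 385]
347 [-0.1467 -0.0522]
353 [-0.148  -0.0693]
359 [-0.1465 -0.0862]
365 [-0.145  -0.1031]
t [(array([272, 241,  11,  11,  94], dtype=int32), array([276.7, 245.9]))]
s [(array([368, 251,  10,   8,  65], dtype=int32), array([372.5, 254.5]))]
button (array([0.53791266, 0.13706698, 0.06657004]), np.float64(0.00109603039120255)) [[0.53768061 0.13755349 0.066     ]]
grasp pt [0.4972 0.2935 0.1795] rot [-1.800e+02  3.000e-02  1.767e+02] q7 56.5 turn 0.0 shift [-0.0496 -0.1538  0.0795] t 50.7 F [ 0.4 -1.3  0.4] w 0.0005
[(55, [340.4, 190.1]), (60, [335.8, 189.8]), (65, [330.9, 190.1])]
[[117 121 121 117 119 111 115 119 117 121 120 118 119 116 122 122 121 120
  122 123]
 [139 145 139 117 117 119 120 118 122 126 121 118 116 120 124 122 123 117
  117 114]
 [112 131 143 146 132 116 119 124 121 123 124 120 121 121 118 120 121 118
  124 121]
 [ 70  53  86 113 132 148 144 129 108 121 118 117 114 120 117 118 120 128
  121 122]
 [121 132 130  72  69 100 124 140 144 148 148 138 138 118 114 122 118 125
  121 121]
 [145 151 110  51  49  49  52  79 116 127 107  51  84 134 123 118 119 118
  113 124]
 [131 142  68  37  45  41  68  89  83  63  36  60 123 142 116 125 120 120
  119 119]
 [ 54 124 161 154 141 127  94  87  81  45  70 121 115  54  88 125 117 120
  120 118]
 [ 42  49  51  62  82  93  90  82  50  40  55  64  43  57 104 116 121 120
  119 118]
 [ 90  48  53  56  72  99  82  51  43  53  51  44  78 117 125 118 116 120
  115 117]
 [121 122 114 100  97  83  54  49  90 120 121 120 121 116 119 118 122 123
  124 120]]
```

```bash
python3 - <<'E'
from h import *
t=cam("top")
a=cv2.resize(cv2.imread("pics/ins2.png"),(65,55),interpolation=cv2.INTER_AREA).astype(int);b=t["image"][235:290,325:390].astype(int)
for im in(a,b):
    d=im[...,0]-im[...,2]
    print([d[34:45,c-325].tolist() for c in(350,361)],"row265",d[30,16:26].tolist(),d[30,36:48].tolist())
def edge(im):
    d=(im[...,0]-im[...,2]).astype(float);r=[]
    for c in range(24,40):
        v=d[30:45,c];h=(v[:5].mean()+v[-3:].mean())/2;k=np.nonzero(v>h)[0].max();r.append(30+k+(v[k]-h)/(v[k]-v[k+1]))
    return np.mean(r)+235
for n,im in(("then",a),("now",b)):
    v=edge(im);print(n,v,(RR.T@(plane(t,[[357,v]],.04)[0,:2]-RO)).round(4))
E
```

```text
[[118, 116, 118, 123, 114, 22, -17, -15, -14, -13, -14], [117, 117, 118, 117, 123, 115, 20, -17, -15, -14, -14]] row265 [-12, -11, -13, -14, 14, 103, 121, 119, 118, 117] [117, 120, 120, 117, 120, 118, 72, 5, -7, -5, -6, -10]
[[118, 119, 120, 120, 124, 121, 39, -18, -13, -14, -14], [117, 119, 117, 119, 118, 114, 88, -2, -15, -15, -14]] row265 [-13, -12, -13, -13, -7, 24, 109, 121, 119, 121] [119, 117, 118, 120, 119, 122, 122, 118, 11, -8, -6, -9]
then 274.12517389295795 [-0.1431 -0.0803]
now 275.22578604228477 [-0.1462 -0.0805]
```

Since I seated it, blue has shifted about 3 mm out (the knock). I'll regrasp it and push it home again.

Call:
{"method": "send_rows", "body": {"xyz": [[0,-0.045,0],[0,-0.045,0],[0,-0.045,0],[0,-0.045,0],[0,-0.045,0],[0,-0.045,0],[0,-0.045,0],[0,-0.045,0],[0,0,0],[0,0,0]], "rotation": [[0,0,0],[0,0,0],[0,0,0],[0,0,0],[0,0,0],[0,0,0],[0,0,0],[0,0,0],[0,0,0],[0,0,0]], "jaw": [0.45,0.45,0.45,0.45,0.45,0.45,0.45,0.45,0.45,0.45]}}

```text
time_s: 51.75
tool_pos: [0.4749, -0.0696, 0.3433]
tool_rot: [179.9, 0.1, 176.2]
force: [-0.6, 0.4, -0.1]
grip_width: 0.0393
grasp_force: 0.0
```

```bash
python3 - <<'E'
from h import *
tog([*rw(-.129,-.0785),.062],Ro.from_euler("xyz",[180,0,176.5],degrees=True))
E
```

```text
gp [ 0.4751 -0.0693  0.1798] rotvec [ 0.002  0.001 -0.005] shift [-0.0086 -0.0199  0.1177] F [-0.6  0.4 -0.1] w 0.0393
```

Call:
{"method": "send_rows", "body": {"xyz": [[-0.0086,-0.0199,0],[0,0,0.04],[0,0,0.04],[0,0,0.025],[0,0,0.011],[0,0,0],[0,0,0],[0,0,0],[0,0,0],[0,0,0],[0,0,0],[0,0,0],[0,0,0]], "rotation": [[0.002,0,-0.005],[0,0,0],[0,0,0],[0,0,0],[0,0,0],[0,0,0],[0,0,0],[0,0,0],[0,0,0],[0,0,0],[0,0,0],[0,0,0],[0,0,0]], "jaw": [0.45,0.45,0.45,0.45,0.45,0.45,0,0,0,0,0,0,0], "newtons": 30}}

```text
time_s: 53.05
tool_pos: [0.4836, -0.0877, 0.2278]
tool_rot: [-180.0, 0.1, 176.8]
force: [-1.3, -0.5, 6.2]
grip_width: 0.0122
grasp_force: 30.0
```

Call:
{"method": "send_rows", "body": {"xyz": [[-0.0015,0,0],[-0.0015,0,0],[0,0,0]], "rotation": [[0,0,0],[0,0,0],[0,0,0]], "jaw": [0,0,0]}}

```text
time_s: 53.35
tool_pos: [0.4849, -0.088, 0.2279]
tool_rot: [180.0, -0.3, 176.8]
force: [-11.4, 0.4, 17.0]
grip_width: 0.0116
grasp_force: 30.0
```

Call:
{"method": "send_rows", "body": {"xyz": [[0.001,0,0],[0,0,0],[0,0,0],[0,0,0],[0,0,0],[0,0,0]], "rotation": [[0,0,0],[0,0,0],[0,0,0],[0,0,0],[0,0,0],[0,0,0]], "jaw": [0.3,0.3,0.3,0.3,0.3,0.3]}}

```text
time_s: 53.95
tool_pos: [0.4853, -0.0876, 0.227]
tool_rot: [-179.9, 0.0, 176.8]
force: [-0.1, -0.0, -0.0]
grip_width: 0.0257
grasp_force: 0.0
```

```bash
python3 - <<'E'
from h import *
tog([*rw(-.129,-.0785),.062],Ro.from_euler("xyz",[180,0,176.5],degrees=True))
s=cam("scene");H=hsv(s);print(env.get_obs()["grasp_force"])
E
```

```text
gp [ 0.4854 -0.0878  0.0635] rotvec [-0.001  0.001  0.006] shift [ 0.0028 -0.0019  0.0015] F [-0.1 -0.  -0. ] w 0.0257
0.0
```

Call:
{"method": "send_rows", "body": {"xyz": [[0,0,-0.03],[0,0,-0.04],[0.01,0,-0.04],[0,0.045,0],[0,0.045,0],[0,0.045,0],[0,0.045,0],[0,0.045,0],[0,0.045,0],[0,0.045,0],[0,0.045,0],[0,0,0]], "rotation": [[0,0,0],[0,0,0],[0,0,0],[0,0,0],[0,0,0],[0,0,0],[0,0,0],[0,0,0],[0,0,0],[0,0,0],[0,0,0],[0,0,0]], "jaw": [0.3,0.3,0.3,0.3,0.3,0.3,0.3,0.3,0,0,0,0]}}

```text
time_s: 55.2
tool_pos: [0.4932, 0.2801, 0.3362]
tool_rot: [179.9, -0.0, 177.4]
force: [-0.7, -0.1, -0.0]
grip_width: 0.0037
grasp_force: 0.0
```

```bash
cat > chk.py <<'E'
from h import *
t=cam("top")
def chk(im,ch,cols,rows,y0):
    d=(im[...,ch].astype(float)-im[...,2-ch]);r=[]
    for c in range(*cols):
        v=d[rows[0]:rows[1],c];h=(v[:5].mean()+v[-3:].mean())/2;k=np.nonzero(v>h)[0].max();r.append([c,rows[0]+k+(v[k]-h)/(v[k]-v[k+1])])
    P=(plane(t,r,.04)[:,:2]-RO)@RR; row=d[rows[0]]
    print(("blue","-","red")[ch],"rear x mean",P[:,0].mean().round(4),"slope",np.polyfit(P[:,1],P[:,0],1)[0].round(3),P[[0,-1]].round(4).tolist())
    w=d[rows[0]+2,cols[0]-12:cols[1]+12];h=(w.max()+w.min())/2;k=np.nonzero(w>h)[0];a,b=k.min(),k.max()
    l=cols[0]-12+a-(w[a]-h)/(w[a]-w[a-1]);q=cols[0]-12+b+(w[b]-h)/(w[b]-w[b+1])
    print("  sides y",((plane(t,[[l,rows[0]+2],[q,rows[0]+2]],.04)[:,:2]-RO)@RR)[:,1].round(4))
chk(t["image"],0,(348,364),(264,280),0)
chk(t["image"],2,(295,309),(259,275),0)
E
python3 chk.py; python3 -c "
from h import *
tog([.538,.137,.1],Ro.from_euler('xyz',[180,0,176.5],degrees=True))"
```

```text
blue rear x mean -0.1462 slope -0.003 [[-0.1466, -0.055], [-0.146, -0.0975]]
  sides y [-0.0459 -0.1079]
red rear x mean -0.1427 slope 0.028 [[-0.1433, 0.0956], [-0.1428, 0.0588]]
  sides y [0.1098 0.048 ]
gp [0.494  0.2762 0.1726] rotvec [-0.001  0.     0.012] shift [-0.0508 -0.1368  0.0727] F [ 0.9 -0.4 -0.4] w 0.0022
```

```bash
python3 - <<'E'
from h import *
t=cam("top")
a=cv2.cvtColor(cv2.resize(cv2.imread("pics/ins2.png"),(65,55),interpolation=cv2.INTER_AREA),6).astype(np.float32);b=cv2.cvtColor(t["image"],6)[235:290,325:390].astype(np.float32);z=cv2.cvtColor(cv2.imread("pics/top0.png"),6).astype(np.float32)
print("case then->now",cv2.phaseCorrelate(a[2:18,2:55],b[2:18,2:55]))
for c in(330,335,373): print(c,"then",a[10:36,c-325].astype(int).tolist(),"\nnow",b[10:36,c-325].astype(int).tolist())
print("t0->now back part",cv2.phaseCorrelate(z[180:240,272:288],cv2.cvtColor(t["image"],6)[180:240,272:288].astype(np.float32)))
E
```

```text
case then->now ((-0.024716504163940556, -0.07522530632814828), 0.9924550539365521)
330 then [196, 194, 195, 198, 184, 106, 98, 93, 136, 145, 144, 144, 146, 161, 177, 178, 156, 130, 95, 125, 134, 135, 135, 134, 134, 133] 
now [196, 194, 198, 198, 190, 98, 99, 90, 141, 147, 144, 144, 145, 161, 177, 179, 155, 134, 90, 129, 134, 134, 137, 136, 134, 134]
335 then [195, 195, 195, 197, 187, 114, 107, 94, 132, 145, 143, 145, 140, 128, 170, 182, 173, 125, 115, 94, 129, 138, 138, 136, 136, 135] 
now [195, 195, 197, 197, 193, 107, 107, 91, 137, 144, 144, 145, 142, 124, 176, 181, 179, 119, 119, 92, 133, 140, 138, 137, 136, 136]
373 then [195, 194, 195, 194, 194, 195, 197, 197, 176, 103, 100, 161, 145, 135, 135, 138, 141, 140, 140, 139, 140, 136, 136, 135, 135, 137] 
now [196, 196, 194, 197, 196, 196, 196, 196, 180, 99, 95, 174, 142, 133, 135, 141, 143, 140, 141, 138, 139, 136, 136, 134, 137, 139]
t0->now back part ((-0.05174795758840389, 0.02893737970703114), 0.997588844721516)
```

Call:
{"method": "send_rows", "body": {"xyz": [[0.01,-0.045,0],[0.01,-0.045,0],[0.01,-0.045,0],[0.01,-0.045,0],[0,-0.045,0],[0,-0.045,0],[0,-0.045,0],[0,-0.045,0],[0,0,0],[0,0,0]], "rotation": [[0,0,0],[0,0,0],[0,0,0],[0,0,0],[0,0,0],[0,0,0],[0,0,0],[0,0,0],[0,0,0],[0,0,0]], "jaw": [0,0,0,0,0,0,0,0,0,0], "newtons": 20}}

```text
time_s: 56.3
tool_pos: [0.4343, -0.0868, 0.337]
tool_rot: [180.0, 0.0, 176.5]
force: [0.6, 0.3, 0.2]
grip_width: 0.0002
grasp_force: 0.0
```

```bash
python3 - <<'E'
from h import *
tog([*rw(-.172,-.077),.053],Ro.from_euler("xyz",[180,0,176.5],degrees=True))
E
```

```text
gp [ 0.4345 -0.0868  0.1735] rotvec [0.    0.001 0.001] shift [-0.005   0.0017  0.1205] F [0.6 0.3 0.2] w 0.0002
```

Call:
{"method": "send_rows", "body": {"xyz": [[0,0.0015,0.04],[0,0,0.04],[0,0,0.03],[0,0,0.0105],[0,0,0],[-0.005,0,0],[-0.005,0,0],[-0.002,0,0],[0,0,0]], "rotation": [[0,0,0],[0,0,0],[0,0,0],[0,0,0],[0,0,0],[0,0,0],[0,0,0],[0,0,0],[0,0,0]], "jaw": [0,0,0,0,0,0,0,0,0]}}

```text
time_s: 57.2
tool_pos: [0.4483, -0.0841, 0.2175]
tool_rot: [-180.0, 0.2, 176.8]
force: [0.1, 0.0, 0.5]
grip_width: 0.0003
grasp_force: 0.0
```

Call:
{"method": "send_rows", "body": {"xyz": [[-0.002,0,0],[-0.002,0,0],[-0.0015,0,0],[-0.0015,0,0],[0,0,0]], "rotation": [[0,0,0],[0,0,0],[0,0,0],[0,0,0],[0,0,0]], "jaw": [0,0,0,0,0]}}

```text
time_s: 57.7
tool_pos: [0.4545, -0.0844, 0.2166]
tool_rot: [-179.9, 0.0, 176.8]
force: [0.9, 0.3, -0.7]
grip_width: 0.0006
grasp_force: 0.0
```

Call:
{"method": "send_rows", "body": {"xyz": [[-0.0015,0,0],[-0.0015,0,0],[0,0,0]], "rotation": [[0,0,0],[0,0,0],[0,0,0]], "jaw": [0,0,0]}}

```text
time_s: 58.0
tool_pos: [0.4575, -0.0846, 0.2166]
tool_rot: [-179.9, 0.0, 176.8]
force: [-0.1, 0.4, -0.4]
grip_width: 0.0005
grasp_force: 0.0
```

Call:
{"method": "send_rows", "body": {"xyz": [[-0.0015,0,0],[-0.0015,0,0],[0,0,0]], "rotation": [[0,0,0],[0,0,0],[0,0,0]], "jaw": [0,0,0]}}

```text
time_s: 58.3
tool_pos: [0.4598, -0.0848, 0.2164]
tool_rot: [-180.0, -0.1, 176.8]
force: [-4.6, 0.3, 3.8]
grip_width: 0.0007
grasp_force: 2.0
```

Call:
{"method": "send_rows", "body": {"xyz": [[-0.0015,0,0],[-0.0015,0,0],[0,0,0]], "rotation": [[0,0,0],[0,0,0],[0,0,0]], "jaw": [0,0,0]}}

```text
time_s: 58.6
tool_pos: [0.4611, -0.0848, 0.2158]
tool_rot: [-180.0, -0.4, 176.8]
force: [-11.1, 1.0, 9.1]
grip_width: 0.0004
grasp_force: 5.4
```

Call:
{"method": "send_rows", "body": {"xyz": [[-0.0015,0,0],[-0.0015,0,0],[0,0,0],[0.005,0,0],[0.01,0,0],[0,0,-0.04],[0,0,-0.04],[0,0,-0.04],[0,0.045,0],[0,0.045,0],[0,0.045,0],[0,0.045,0],[0,0.045,0],[0,0.045,0],[0,0.045,0],[0,0.045,0],[0,0,0]], "rotation": [[0,0,0],[0,0,0],[0,0,0],[0,0,0],[0,0,0],[0,0,0],[0,0,0],[0,0,0],[0,0,0],[0,0,0],[0,0,0],[0,0,0],[0,0,0],[0,0,0],[0,0,0],[0,0,0],[0,0,0]], "jaw": [0,0,0,0,0,0,0,0,0,0,0,0,0,0,0,0,0]}}

```text
time_s: 60.3
tool_pos: [0.4695, 0.2826, 0.3363]
tool_rot: [179.8, 0.1, 177.4]
force: [-0.8, -0.2, -0.2]
grip_width: 0.0003
grasp_force: 0.0
```

```bash
python3 chk.py; python3 - <<'E'
from h import *
tog([.538,.137,.1],Ro.from_euler('xyz',[180,0,176.5],degrees=True))
t=cam("top");d=t["image"][235:290,325:390].astype(int);print(env.get_obs()["time_s"])
# label strip left outside the mouth: bright rows, blue bay (cols 352..362) and red bay (cols 298..308)
G=hsv(t)[...,1]
print(G[246:262,354].tolist(),G[246:262,357].tolist());print(G[240:258,299].tolist(),G[240:258,302].tolist())
E
```

```text
blue rear x mean -0.1434 slope -0.002 [[-0.1439, -0.0548], [-0.1432, -0.0973]]
  sides y [-0.0458 -0.1071]
red rear x mean -0.1427 slope 0.029 [[-0.1433, 0.0956], [-0.1428, 0.0588]]
  sides y [0.1098 0.0479]
gp [0.4706 0.279  0.1726] rotvec [0.    0.002 0.012] shift [-0.0741 -0.1385  0.0728] F [ 0.8 -0.7 -0.1] w 0.0004
60.4
[16, 18, 19, 16, 15, 18, 19, 115, 13, 10, 18, 16, 137, 178, 173, 172] [16, 16, 16, 18, 17, 8, 17, 93, 47, 24, 20, 18, 115, 171, 177, 174]
[18, 18, 16, 16, 16, 16, 15, 28, 153, 50, 10, 13, 17, 159, 197, 197, 198, 194] [18, 16, 16, 16, 18, 17, 12, 22, 132, 71, 21, 19, 19, 132, 192, 195, 197, 194]
```

Blue is back home (−0.1434, matching red's −0.1427). Now the button.

Call:
{"method": "send_rows", "body": {"xyz": [[-0.024,-0.0455,0],[-0.024,-0.0455,0],[-0.0235,-0.0455,0],[0,0,0],[0,0,0.03],[0,0,0.03],[0,0,0],[0,0,0]], "rotation": [[0,0,0.012],[0,0,0],[0,0,0],[0,0,0],[0,0,0],[0,0,0],[0,0,0],[0,0,0]], "jaw": [0,0,0,0,0,0,0,0]}}

```text
time_s: 61.2
tool_pos: [0.5322, 0.1372, 0.2769]
tool_rot: [-179.9, 0.0, 176.1]
force: [0.4, -0.3, 0.8]
grip_width: 0.0004
grasp_force: 0.0
```

```bash
python3 - <<'E'
from h import *
tog([.537,.138,.0855],Ro.from_euler('xyz',[180,0,176.5],degrees=True))
E
```

```text
gp [0.5323 0.1369 0.1134] rotvec [-0.001  0.001 -0.008] shift [-0.0046  0.0014  0.0279] F [ 0.4 -0.3  0.8] w 0.0004
```

Call:
{"method": "send_rows", "body": {"xyz": [[-0.0046,0.0012,0.01],[0,0,0.01],[0,0,0.005],[0,0,0.003],[0,0,0.002],[0,0,0.002],[0,0,0.001],[0,0,0]], "rotation": [[0,0,0],[0,0,0],[0,0,0],[0,0,0],[0,0,0],[0,0,0],[0,0,0],[0,0,0]], "jaw": [0,0,0,0,0,0,0,0]}}

```text
time_s: 62.0
tool_pos: [0.5377, 0.139, 0.2482]
tool_rot: [179.9, 0.1, 176.1]
force: [-9.8, -2.7, 30.6]
grip_width: 0.0006
grasp_force: 15.2
```

Call:
{"method": "send_rows", "body": {"xyz": [[0,0,-0.004],[0,0,-0.004],[0,0,-0.004],[0,0,0]], "rotation": [[0,0,0],[0,0,0],[0,0,0],[0,0,0]], "jaw": [0,0,0,0]}}

```text
time_s: 62.4
tool_pos: [0.5369, 0.1392, 0.2555]
tool_rot: [-179.9, 0.0, 176.2]
force: [-0.1, -0.3, 0.9]
grip_width: 0.0006
grasp_force: 0.0
```

Call:
{"method": "send_rows", "body": {"xyz": [[0,0,0.003],[0,0,0]], "rotation": [[0,0,0],[0,0,0]], "jaw": [0,0]}}

```text
time_s: 62.6
tool_pos: [0.5369, 0.1392, 0.2519]
tool_rot: [-179.9, 0.0, 176.2]
force: [0.1, -0.2, 2.9]
grip_width: 0.0003
grasp_force: 1.5
```

Call:
{"method": "send_rows", "body": {"xyz": [[0,0,0.002],[0,0,0]], "rotation": [[0,0,0],[0,0,0]], "jaw": [0,0]}}

```text
time_s: 62.8
tool_pos: [0.5369, 0.1392, 0.2502]
tool_rot: [-179.9, 0.0, 176.2]
force: [-1.2, 0.7, 4.1]
grip_width: 0.0
grasp_force: 1.9
```

Call:
{"method": "send_rows", "body": {"xyz": [[0,0,0.002],[0,0,0]], "rotation": [[0,0,0],[0,0,0]], "jaw": [0,0]}}

```text
time_s: 63.0
tool_pos: [0.537, 0.1392, 0.2487]
tool_rot: [-180.0, 0.0, 176.1]
force: [-1.2, -0.6, 5.2]
grip_width: 0.0004
grasp_force: 2.9
```

Call:
{"method": "send_rows", "body": {"xyz": [[0,0,0.002],[0,0,0]], "rotation": [[0,0,0],[0,0,0]], "jaw": [0,0]}}

```text
time_s: 63.2
tool_pos: [0.5371, 0.139, 0.2484]
tool_rot: [-180.0, 0.0, 176.1]
force: [-5.9, -1.6, 17.7]
grip_width: 0.0002
grasp_force: 8.8
```

The button showed a clean spring, reaching about 5 N and then a hard stop, so it is fully pressed. Retreat and check.

Call:
{"method": "send_rows", "body": {"xyz": [[0,0,-0.01],[0,0,-0.03],[0,0,-0.04],[0.03,0.03,-0.02],[0.02,0.045,0],[0,0.045,0],[0,0.045,0],[0,0,0],[0,0,0]], "rotation": [[0,0,0],[0,0,0],[0,0,0],[0,0,0],[0,0,0],[0,0,0],[0,0,0],[0,0,0],[0,0,0]], "jaw": [0,0,0,0,0,0,0,0,0]}}

```text
time_s: 64.1
tool_pos: [0.4974, 0.3082, 0.345]
tool_rot: [-179.8, -0.0, 176.3]
force: [-0.2, -0.6, 0.3]
grip_width: 0.0008
grasp_force: 0.0
```

```bash
python3 chk.py; python3 - <<'E'
from h import *
s=cam("scene");a=cv2.imread("pics/scene0.png");l=cv2.imread("pics/car.png");t=cam("top")
# lid/bar region against the picture taken just after raising (car: scene 200..360 x 110..230, x4)
c=cv2.cvtColor(cv2.resize(l,(160,120),interpolation=cv2.INTER_AREA),6).astype(np.float32);n=cv2.cvtColor(s["image"],6)[110:230,200:360].astype(np.float32)
print("lid shift px",cv2.phaseCorrelate(c[60:118,85:145],n[60:118,85:145]))
# bystanders: changes since the start
d=cv2.absdiff(cv2.imread("pics/top0.png"),t["image"]).max(2)>45
for b in blobs(cv2.morphologyEx(d.astype(np.uint8),cv2.MORPH_OPEN,np.ones((3,3))),15): print(b[0],b[1].round(0))
o=env.get_obs();print(o["force"].round(1),o["time_s"])
E
```

```text
blue rear x mean -0.1434 slope -0.003 [[-0.1439, -0.0548], [-0.1432, -0.0973]]
  sides y [-0.0457 -0.1071]
red rear x mean -0.1427 slope 0.028 [[-0.1433, 0.0956], [-0.1428, 0.0588]]
  sides y [0.1098 0.0479]
lid shift px ((-0.07059744507197863, 0.11000103012281315), 0.6999566968282064)
[ 131  186  111  172 9886] [187. 266.]
[292 190   6  10  41] [295. 195.]
[ 291  196   90   56 3464] [334. 225.]
[121 205   9  22 136] [125. 214.]
[ 239  243   89  160 3143] [273. 332.]
[430 245  25  39 777] [442. 264.]
[292 249   5   6  26] [294. 252.]
[291 250  23  21 339] [303. 262.]
[346 253  22  22 356] [356. 265.]
[319 258  21   6  94] [329. 261.]
[  76  308  104   59 3308] [127. 337.]
[    0   327   264   153 14187] [ 73. 421.]
[247 363  42  61 872] [267. 389.]
[ 183  370   98  103 4561] [233. 419.]
[262 397   5   4  19] [264. 399.]
[351 452   6   8  29] [353. 455.]
[282 456  11   9  71] [286. 459.]
[351 470  10  10  67] [356. 475.]
[-0.4 -0.   0.9] 64.25
```

```bash
python3 -c "
from cell import env
print(env.sign_off())"
```

```text
the job is handed in; nothing more can be done
None
```

The job is handed in at about 64 s: lid standing at about 60°, the one used cassette in the tray, red and blue fully home, start button pressed last; two mishaps on the way, the used cassette dropped between reader and tray and picked up again, and blue found about 3 mm out after seating and pushed back.

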